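# Check the packing scale and weigh out the soap bars

## Robot

A 7-joint arm with a two-finger parallel gripper is mounted at the origin on a cart in front of the work surface, level with it; the furniture and walls round the work are solid. World frame = base frame: x ahead of the robot, y to its left, z up, the work surface at z = 0. Lengths are in m, angles in rad, forces in N, time in s.
With the tool pointing down it reaches from about 0.4 to 0.75 m from the base axis. Payload 19.5 kg.
Tool frame: the origin (TCP) lies midway between the tips of the shut fingers; the grasp point (between the pads) lies 19 mm behind it (robot.grasp_offset is the z of the grasp point in the tool frame, in m); z points along the fingers, y is the line along which they close (so a half turn about z gives the same grasp; the last joint's range is limited). The gripper opens to 85 mm and grips with 20 to 120 N. Pads are 22 mm wide; open, the fingers measure 114 mm over their backs; the gripper's body (76 mm by 85 mm) begins 54 mm behind the grasp point. The pads swing forward as they close: fully open they stand 13 mm farther back than shut.
Start: joints at [1.166, 0.707, -0.028, 1.485, 0.022, 0.951, -0.075], TCP at [0.204, -0.538, 0.231] pointing down, gripper open.
Joint ranges: [-2.71, 2.71], [-0.32, 2.16], [-1.57, 1.52], [0, 2.45], [-1.46, 4.6], [0, 2.02], [-2.83, 2.83]. Speed limits (rad/s): [1.89, 1.89, 2.57, 2.57, 3.01, 3.01, 3.01].

## Interface

Orientations are given as a unit quaternion [w, x, y, z].
In Python, from plant import robot, cams, ticket gives the robot as it stands.
- The arm moves only by the tool move_arm, never from a script. Its arguments are lists of equal length, an entry for each row: "travel": the shift along the tool's x, y, z as a fraction of full scale, a list of three; "dr": the turn, a rotation vector about the tool's x, y, z as a fraction of full scale, a list of three; "claw": the opening, from -1 (shut) to 1 (fully open). In form: {"travel": [[dx, dy, dz], ...], "dr": [[wx, wy, wz], ...], "claw": [claw, ...]}. A call has 1 to 8 rows; each row shifts and turns the commanded pose from where the row before left it, along the tool's axes as they then stand; what a row does not reach is not made up. Full scale, the value 1, is 0.12 m for a shift and pi/4 rad for a turn. A row lasts 1/8 s, in which the tool goes at most 62.5 mm and 10.7 degrees, less where a joint would pass 70% of its speed; a pose out of reach is approached as far as the arm can. A call with a number of a shift or a turn outside -1 to 1 is refused whole. A call with a gripper value outside its range is refused whole. The fingers move at their own pace and stop on an object; the grip force is fixed at half the most. Time passes only in rows, so rows that do not move let the fingers close. It gives the time, the measured TCP pose, the force, the opening and the grip force at its end, in the units of the state.
- robot.get_obs(): the state, without advancing time (a new reading comes with each control period).
- cams.get_image(name): name is "side" or "top"; returns (picture, depth): 400x640x3 uint8, red, green, blue; 400x640 float32, m along the optical axis (not along the pixel's ray), 0 where there is no reading.
- cams.camera_model(name): a dict with "fx", "fy", "cx", "cy" (pixels), "k1" (the pictures are not rectified: a ray, as slopes to the right and down, at radius r is drawn at 1 + k1 r^2 times it, then the intrinsics apply), "camera_from_world" (4x4, takes a point from world to camera coordinates). Camera axes: x right, y up, looking along -z (the intrinsics and any distortion apply to the point x, -y, -z); pixel columns grow to the right and rows downward; lengths in m; the calibration is good to about 2 mm. A picture is of the moment at which its call begins. camera_model takes no time and is no camera call.
- ticket.hand_in(): hands the job in; it is judged then, once.
Trained networks look in the newest picture that a camera, given by its name, has taken for a name from the list of things; names that differ only in an ending like _2 or _b are one class to them, and where a whole thing is asked for, a point or a joint stands for the part that bears it (a point fixed in the world has none). Each returns a list of dicts, best first, with "confidence" (0 to 1); they miss things now and then, are a little off and sometimes report something else, mostly with a low value. They report only what shows in the picture. A call takes as long as a camera call. They do not tell look-alikes from the thing itself.
- cams.spot_in(camera, label): "location" ([x, y, z] in m, in the coordinates of the camera as it stood for that picture, good to about 4 mm: the middle of the surface that is visible of it).
- cams.tip_of(camera, label): "location" ([x, y, z] in m, in the coordinates of the camera as it stood for that picture, good to about 4 mm: a listed point, or the origin of a listed thing).
The state is a dict: "time": time; "q": joint angles; "qvel": joint speeds; "effort": joint torques, N m; "eef_pos": TCP position; "tool_rot": TCP orientation; "force": force on the tool from outside, world axes, zero at the start; "moment": the same for the moment, N m; "gripper_width": finger opening in m; "grasp_force": force on a finger pad.
Only numpy, scipy, OpenCV 4.12 (cv2) and the standard library are available. Lean on these libraries where they do the work, as an engineer would, in place of code of your own. Each camera call takes 0.05 s, during which the arm holds its last target. There are 200 camera calls.

## Task

Check the packing scale and then weigh out the loose soap bars: lift the check weight off the rack's rail, stand it in the centre of the empty scale pan and let go, then hang it back on the rail. After that lift the weighing caddy off the rail, set it centred on the pan and let go, and lay every loose soap bar flat in its tray. Set things down gently, never driving the pan down to its stop, and leave the glue stick and the soap pack on the table where they are.

Things in the scene. Friction and masses are not known exactly. Their poses are not given: they have to be found in the camera images.
- rail_mid (a point): Fixed wooden rack: base board 110x330x12 mm, two 16 mm posts 214 mm high at y = +-145 mm, between them a steel rail 10 mm in diameter, 200 mm above the table. This point: middle of the rail's axis; y along the rail, x level and away from the robot, z up. Check weight and caddy hang about 65 mm either side of it, either one on the left, their x axes along the rack's.
- weight_grip (a point): Check weight, 0.5 kg: steel cylinder 48 mm in diameter, 32 mm high, with an aluminium hook above (see weight_hook), 114 mm high in all. On top of the hook is a grip block 16 (x) x 22 (y) mm, 87 to 114 mm above the underside. This point: in the grip block on the weight's axis, 104 mm above the underside, 34 mm above the rail's axis while it hangs.
- weight_hook (a point): Seat of the weight's hook, on its axis: where the rail's axis lies when it hangs, 70 mm above the underside. Hook plate 22 mm wide in y: stem at x = -18 to -12 mm, V-shaped arch above (centres itself on the rail), lip at x = 12 to 18 mm ending 60 mm above the underside; open to +x below the lip. To take off: lift 16 to 30 mm, then draw over 40 mm to -x; hang back the reverse way.
- weight_base (a point): Centre of the check weight's underside, on its axis.
- weight: The check weight itself; origin at the centre of its underside.
- caddy_grip (a point): Weighing caddy, 0.3 kg: shallow aluminium tray with a hook standing in its middle (see caddy_hook), 114 mm high in all. On top of the hook is a grip block 16 (x) x 22 (y) mm, 87 to 114 mm above the underside. This point: in the grip block on the middle axis, 104 mm above the underside, 34 mm above the rail's axis while it hangs.
- caddy_hook (a point): Seat of the caddy's hook, 70 mm above the underside, where the rail's axis lies when it hangs. The hook is just like the weight's: 22 mm wide in y, stem at x = -18 to -12 mm, lip at x = 12 to 18 mm ending 60 mm above the underside, open to +x below the lip. To take off: lift 16 to 30 mm, then draw over 105 mm to -x before raising it, or the tray catches the rail.
- caddy_base (a point): Centre of the caddy's underside. Tray 190 (x) x 124 (y) mm, floor 4 mm thick, lip 3 mm thick, rising 5 mm above the floor. Four bars fit lying flat, with finger room, two on each side of the hook: centred at x = +-56, y = +-34 mm, long sides along x.
- caddy: The caddy itself; origin at the centre of its underside.
- pan_top (a point): Fixed packing scale: grey housing 160x170 mm, 42 mm high, display towards the robot (its -x); above it a round steel pan 150 mm in diameter, 5 mm thick. This point: centre of the pan's top, 72 mm above the table when empty, marked by a dot inside an engraved circle 54 mm in diameter; sinks with the pan; axes are the scale's, z up.
- pan (a joint): Travel of the scale's sprung pan, m: 0 empty, grows as the pan sinks straight down (it cannot tilt), 800 N/m, so the 0.5 kg weight sinks it 6 mm; it hits its stop at 22 mm.
- glue_stick: Bystander: standing glue stick, 27 mm in diameter, 97 mm high; origin at the centre of its underside.
- soap_pack_25: Bystander: cardboard soap pack lying on the table, 113 x 99 x 26 mm; origin at the centre of its underside.
- bar_0_mid (a point): Unwrapped honey-brown soap bar with rounded edges, 64 (x) x 38 (y) x 38 (z) mm, about 0.1 kg, loose on the table; this point is its centre. Two to four such bars are present (None if absent).
- bar_0: The same soap bar (bar_0); origin at the centre of its underside, 19 mm below its centre.
- bar_1_mid (a point): Unwrapped honey-brown soap bar with rounded edges, 64 (x) x 38 (y) x 38 (z) mm, about 0.1 kg, loose on the table; this point is its centre. Two to four such bars are present (None if absent).
- bar_1: The same soap bar (bar_1); origin at the centre of its underside, 19 mm below its centre.
- bar_2_mid (a point): Unwrapped honey-brown soap bar with rounded edges, 64 (x) x 38 (y) x 38 (z) mm, about 0.1 kg, loose on the table; this point is its centre. Two to four such bars are present (None if absent).
- bar_2: The same soap bar (bar_2); origin at the centre of its underside, 19 mm below its centre.
- bar_3_mid (a point): Unwrapped honey-brown soap bar with rounded edges, 64 (x) x 38 (y) x 38 (z) mm, about 0.1 kg, loose on the table; this point is its centre. Two to four such bars are present (None if absent).
- bar_3: The same soap bar (bar_3); origin at the centre of its underside, 19 mm below its centre.
Not all that is in view belongs to the job. Of the things like the weight, leave any that is orange; of the rest the larger one is meant. What is shaped like the bar_3 but green or red is not meant.

How it is judged:
By the outcome, as a careful person would: the job done as asked, in the order asked, and still so for the second after the job is handed in, with the robot touching nothing.
Of bar_0, bar_1, bar_2, bar_3 only 2 to 4 are there at a start; the rules pass over those that are not, and their reading is None.
At some moment in a run one of bar_0, bar_1, bar_2, bar_3 may be knocked a few centimetres aside while the robot is not near it.
It also fails if it takes over 210 s, if anything falls off the work surface, if the arm or the gripper's body presses on something with over 40 N, if the wrist force passes 120 N, or if a joint passes its speed limit or range.

## Working session

There is one attempt and no reset: what is moved stays moved. The work goes in short steps, Python scripts to look and compute and a tool call to move; the robot and the scene stay as the last step left them, time stands still between calls to the robot, and variables do not carry over. Pictures are saved under pics/ and viewed, at most 15 in all, crops included, and the job is handed in when it is done.

Besides the shell and the picture viewer there is one more tool, called by a JSON object that holds its "api" and its "payload", one argument or row to a line. move_arm: Moves the arm, as the interface text tells. Shift numbers are shares of 0.12 m and turn numbers shares of pi/4 rad, none past 1 either way. Its arguments: {"type":"object","properties":{"travel":{"type":"array","items":{"type":"array","items":{"type":"number","minimum":-1,"maximum":1}}},"dr":{"type":"array","items":{"type":"array","items":{"type":"number","minimum":-1,"maximum":1}}},"claw":{"type":"array","items":{"type":"number"}}},"required":["travel","dr","claw"]}

```bash
ls; mkdir -p pics; cat > h.py <<'E'
import numpy as np, cv2
from plant import robot, cams, ticket
def save(n,f,crop=None,s=1):
    im,d=cams.get_image(n); o=im[:,:,::-1]
    if crop: a,b,c,e=crop; o=o[b:e,a:c]
    if s!=1: o=cv2.resize(o,None,fx=s,fy=s,interpolation=cv2.INTER_CUBIC)
    cv2.imwrite('pics/'+f,o); return im,d
def c2w(n,p):
    T=np.linalg.inv(cams.camera_model(n)['camera_from_world']); return T[:3,:3]@np.array(p)+T[:3,3]
def w2p(n,p):
    m=cams.camera_model(n);T=m['camera_from_world'];c=T[:3,:3]@np.array(p)+T[:3,3]
    x,y=c[0]/-c[2],-c[1]/-c[2]; f=1+m['k1']*(x*x+y*y); return np.array([m['fx']*x*f+m['cx'],m['fy']*y*f+m['cy']])
def cloud(n,d):
    m=cams.camera_model(n); v,u=np.mgrid[0:d.shape[0],0:d.shape[1]]
    x0=(u-m['cx'])/m['fx'];y0=(v-m['cy'])/m['fy'];x,y=x0.copy(),y0.copy()
    for _ in range(8):
        f=1+m['k1']*(x*x+y*y);x,y=x0/f,y0/f
    P=np.stack([x*d,-y*d,-d],-1);T=np.linalg.inv(m['camera_from_world'])
    W=P@T[:3,:3].T+T[:3,3]; W[d==0]=np.nan; return W
def tips(n,l):
    for r in cams.tip_of(n,l):
        w=c2w(n,r['location']);print(n,l,round(r['confidence'],2),w.round(3),w2p(n,w).round())
E
python3 - <<'E'
from h import *
for n in('top','side'):
    save(n,n+'0.png')
    for l in('rail_mid','weight_grip','caddy_grip','weight_base','pan_top','glue_stick','soap_pack_25','bar_0_mid'): tips(n,l)
print(robot.get_obs(),robot.grasp_offset)
E
```

```text
pics
top rail_mid 0.8 [0.658 0.132 0.206] [331. 142.]
top rail_mid 0.27 [0.667 0.067 0.131] [351. 145.]
top weight_grip 0.79 [ 0.658 -0.148  0.103] [419. 151.]
top weight_grip 0.72 [0.665 0.061 0.235] [356. 137.]
top weight_grip 0.4 [0.518 0.075 0.079] [348. 195.]
top weight_base 0.68 [ 0.519  0.077 -0.   ] [346. 198.]
top weight_base 0.62 [0.669 0.066 0.131] [352. 145.]
top weight_base 0.54 [ 0.663 -0.144 -0.001] [411. 157.]
top pan_top 0.68 [0.472 0.404 0.074] [243. 209.]
top glue_stick 0.62 [ 0.628  0.43  -0.003] [241. 165.]
side rail_mid 0.57 [0.655 0.132 0.196] [290. 168.]
side rail_mid 0.33 [0.67  0.067 0.131] [299. 175.]
side weight_grip 0.8 [0.667 0.062 0.235] [301. 146.]
side weight_grip 0.75 [0.519 0.078 0.078] [337. 207.]
side weight_grip 0.51 [ 0.664 -0.146  0.105] [338. 154.]
side caddy_grip 0.68 [0.641 0.195 0.234] [279. 168.]
side weight_base 0.84 [ 0.66  -0.146  0.004] [337. 178.]
side weight_base 0.77 [ 0.519  0.077 -0.001] [336. 226.]
side weight_base 0.7 [0.668 0.067 0.123] [300. 177.]
side weight_base 0.62 [0.638 0.2   0.2  ] [279. 179.]
side pan_top 0.95 [0.467 0
[... 152 characters left out ...]
'q': array([ 1.16629592,  0.70648793, -0.02760835,  1.48461159,  0.02199678,
        0.9509081 , -0.07550225]), 'qvel': array([ 0.00017657,  0.00051718, -0.00083373,  0.00094131,  0.00060965,
        0.00067273,  0.00060978]), 'effort': array([-1.58056541e-04, -8.82955170e+01,  1.23404648e+00, -2.36372691e+01,
        1.70252117e-02,  1.71285959e-03, -2.98675695e-05]), 'eef_pos': array([ 0.20405885, -0.53753758,  0.23127211]), 'tool_rot': array([-5.66110222e-05,  9.83593630e-01,  1.80398356e-01, -5.11043576e-06]), 'force': array([ 0.72904742, -0.07858788, -0.01808381]), 'moment': array([ 0.00014918, -0.02484587, -0.03281283]), 'grasp_force': 0.0, 'gripper_width': 0.08561108770742808} -0.0187
```

View pics/top0.png

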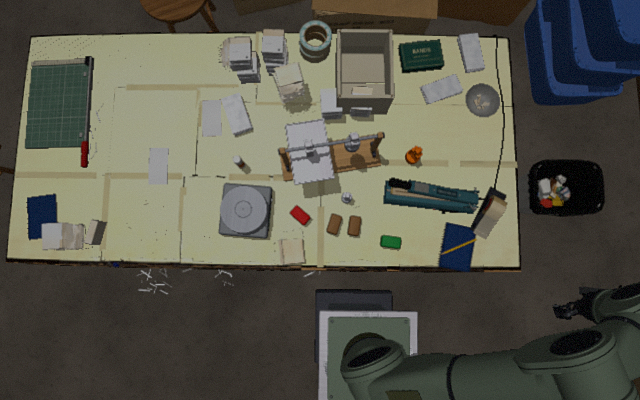

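View pics/side0.png

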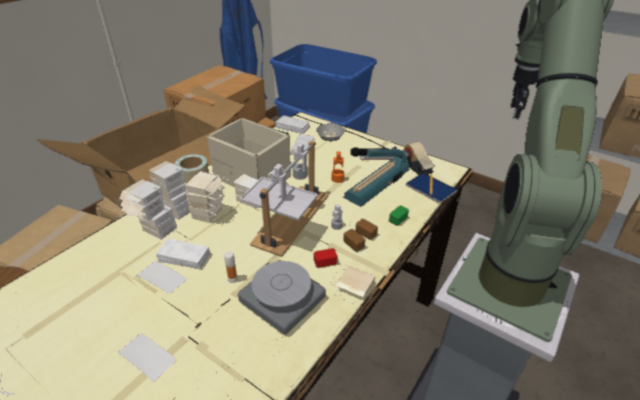

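The top view shows the rail with the caddy at (310,150) and the grey weight at (352,142). The weight look-alikes are the small grey one on the table at (347,197) and the orange one at (413,156). I choose the one on the rail because it is larger and not orange. The brown bars are at (333,224) and (354,225). The bars that look like them, red at (300,214) and green at (390,242), are not wanted. The scale is at (245,209), the glue stick at (240,163) and the soap pack at (291,251).

```bash
python3 - <<'E'
from h import *
im,d=save('top','crop1.png',(220,110,440,270),3.6)
W=cloud('top',d)
hsv=cv2.cvtColor(im,cv2.COLOR_RGB2HSV)
for l in('bar_0_mid','caddy_grip','caddy_base','weight_hook'): tips('top',l); 
im2,d2=save('side','x.png')
W2=cloud('side',d2)
for l in('bar_0_mid','caddy_base','weight_hook','caddy_hook','pan_top'): tips('side',l)
# brown bars from both
reg=(W[...,0]>.2)&(W[...,0]<.55)&(W[...,1]>-.1)&(W[...,1]<.25)&(W[...,2]>.03)&(W[...,2]<.05)
n,lab,st,ce=cv2.connectedComponentsWithStats(reg.astype(np.uint8))
for i in range(1,n):
    if st[i,4]>30:
        m=lab==i; p=W[m]; r=cv2.minAreaRect((p[:,:2]*1000).astype(np.float32))
        print(ce[i].round(),st[i,4],np.median(p[:,2]).round(3),r,'mean',p.mean(0).round(3),hsv[m].mean(0).round(),im[m].mean(0).round())
# pan
for Wn in(W,W2):
    m=(abs(Wn[...,0]-.47)<.1)&(abs(Wn[...,1]-.404)<.1)&(Wn[...,2]>.062)&(Wn[...,2]<.085)
    p=Wn[m];(c,r)=cv2.minEnclosingCircle((p[:,:2]*1000).astype(np.float32));print('pan',c,r,p.mean(0),np.median(p[:,2]))
    m=(abs(Wn[...,0]-.66)<.1)&(abs(Wn[...,1]-.13)<.2)&(Wn[...,2]>.19)&(Wn[...,2]<.26)
    p=Wn[m]
    for lo in np.arange(-.05,.3,.012):
        q=p[(p[:,1]>lo)&(p[:,1]<lo+.012)]
        if len(q): print(round(lo+.006,3),len(q),np.median(q,0).round(3),q[:,0].min().round(3),q[:,0].max().round(3),q[:,2].max().round(3))
E
```

```text
top caddy_grip 0.78 [0.645 0.196 0.233] [308. 144.]
top caddy_base 0.86 [0.649 0.195 0.136] [310. 150.]
top weight_hook 0.59 [0.522 0.074 0.054] [347. 195.]
top weight_hook 0.57 [0.669 0.068 0.199] [353. 139.]
top weight_hook 0.46 [ 0.661 -0.148  0.07 ] [416. 153.]
side caddy_base 0.74 [ 0.435  0.117 -0.001] [352. 244.]
side caddy_base 0.66 [0.65  0.2   0.127] [277. 198.]
side weight_hook 0.78 [ 0.663 -0.145  0.07 ] [337. 162.]
side weight_hook 0.6 [0.669 0.064 0.201] [300. 156.]
side weight_hook 0.53 [0.52  0.073 0.05 ] [337. 213.]
side caddy_hook 0.93 [0.642 0.196 0.197] [279. 179.]
side pan_top 0.59 [0.465 0.405 0.073] [283. 282.]
[392. 197.] 150 0.042 ((525.2657470703125, -75.33454895019531), (52.93408966064453, 41.75468444824219), 82.23738861083984) mean [ 0.52  -0.072  0.041] [ 90. 118.  66.] [38. 61. 65.]
[300. 215.] 205 0.038 ((459.1089172363281, 227.5630340576172), (64.30384063720703, 36.89183807373047), 47.22181701660156) mean [0.458 0.226 0.038] [ 18. 203. 131.] [131.  30.  27.]
[334. 223.] 223 0.037 ((431.3421936035156, 116.87504577636719), (36.86705780029297, 63.17845153
[... 2448 characters left out ...]
2 0.207
0.124 12 [0.656 0.125 0.203] 0.652 0.66 0.205
0.136 10 [0.653 0.137 0.203] 0.65 0.658 0.205
0.148 10 [0.65  0.15  0.204] 0.648 0.656 0.208
0.16 8 [0.65  0.159 0.203] 0.646 0.655 0.205
0.172 3 [0.649 0.168 0.205] 0.647 0.652 0.205
0.184 13 [0.629 0.187 0.215] 0.625 0.649 0.244
0.196 57 [0.634 0.197 0.221] 0.624 0.659 0.246
0.208 138 [0.641 0.208 0.215] 0.622 0.661 0.245
0.22 14 [0.638 0.219 0.203] 0.635 0.655 0.216
0.232 11 [0.636 0.231 0.203] 0.633 0.639 0.205
0.244 12 [0.633 0.245 0.204] 0.63 0.637 0.205
0.256 9 [0.629 0.256 0.204] 0.628 0.636 0.206
0.268 16 [0.624 0.272 0.211] 0.621 0.64 0.215
0.28 44 [0.624 0.28  0.208] 0.62 0.64 0.215
0.292 21 [0.629 0.288 0.202] 0.619 0.635 0.21
```

View pics/crop1.png

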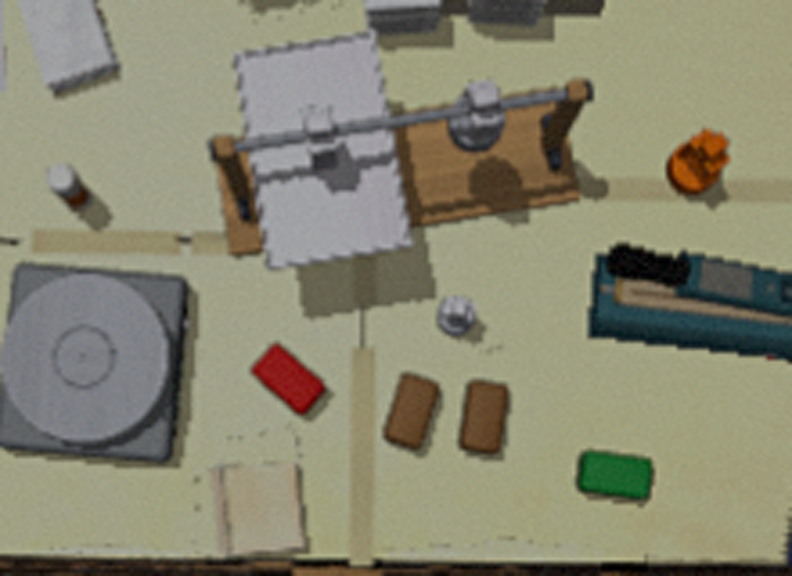

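The crop confirms my choice. The larger grey weight hangs at crop (478,115), the small one stands at (457,315) and the orange one at (700,160). There are two brown bars, at (411,411) and (484,417). I'll go above the weight while fitting the grip blocks and the rail.

```bash
cat >> h.py <<'E'
from scipy.spatial.transform import Rotation as Ro
def Rdes(yaw): c,s=np.cos(yaw),np.sin(yaw); return np.array([[c,s,0],[s,-c,0],[0,0,-1]])
def go(p,yaw,pos=None,R=None):
    """print turn (in place, first) and then the shift, in units; returns new pose"""
    if R is None:
        o=robot.get_obs(); pos=o['eef_pos'];q=o['tool_rot'];R=Ro.from_quat([q[1],q[2],q[3],q[0]]).as_matrix()
    D=Rdes(yaw); rv=Ro.from_matrix(R.T@D).as_rotvec()/(np.pi/4); t=D.T@(np.array(p)-pos)/.12
    print('turn',rv.round(3),'shift',t.round(3),'rows',int(np.ceil(np.linalg.norm(t)/.5))); return np.array(p),D
E
python3 - <<'E'
from h import *
for n in('top','side'):
    im,d=cams.get_image(n);W=cloud(n,d)
    for y0 in(.066,.198):
        m=(abs(W[...,0]-.65)<.06)&(abs(W[...,1]-y0)<.03)&(W[...,2]>.232)&(W[...,2]<.26)
        p=W[m];print(n,y0,len(p),cv2.minAreaRect((p[:,:2]*1000).astype(np.float32)),p.mean(0).round(4),p[:,:2].min(0).round(3),p[:,:2].max(0).round(3))
    m=(abs(W[...,0]-.65)<.05)&(W[...,1]>.01)&(W[...,1]<.26)&(W[...,2]>.195)&(W[...,2]<.21)&~(abs(W[...,1]-.066)<.03)&~(abs(W[...,1]-.198)<.03)
    p=W[m];print(n,'rail',np.polyfit(p[:,1]-.134,p[:,0],1))
a=go([.204,-.538,.36],.182);b=go([.62,.06,.36],.182,*a)
E
```

```text
top 0.066 49 ((666.2947387695312, 65.47015380859375), (16.054908752441406, 21.781343460083008), 15.666607856750488) [0.6663 0.066  0.2424] [0.657 0.055] [0.676 0.078]
top 0.198 45 ((643.177490234375, 198.21559143066406), (15.461400032043457, 20.415271759033203), 9.42182731628418) [0.6427 0.1979 0.2433] [0.635 0.189] [0.651 0.209]
top rail [-0.17854461  0.6559321 ]
side 0.066 39 ((663.89599609375, 67.84846496582031), (13.52195930480957, 23.739459991455078), 5.061321258544922) [0.6624 0.0704 0.2401] [0.657 0.056] [0.671 0.08 ]
side 0.198 49 ((641.6580200195312, 199.07069396972656), (17.20746612548828, 22.35089111328125), 9.707987785339355) [0.6403 0.2017 0.2403] [0.632 0.187] [0.649 0.211]
side rail [-0.18176868  0.65357567]
turn [-0.   -0.    0.23] shift [-1.000e-03  3.000e-03 -1.073e+00] rows 3
turn [0. 0. 0.] shift [ 4.311 -4.274  0.   ] rows 13
```

{"api": "move_arm", "payload": {
  "travel": [
    [0, 0, -0.36],
    [0, 0, -0.36],
    [0, 0, -0.35],
    [0.31, -0.305, 0],
    [0.31, -0.305, 0],
    [0.31, -0.305, 0],
    [0.31, -0.305, 0],
    [0.31, -0.305, 0]
  ],
  "dr": [
    [0, 0, 0.115],
    [0, 0, 0.115],
    [0, 0, 0],
    [0, 0, 0],
    [0, 0, 0],
    [0, 0, 0],
    [0, 0, 0],
    [0, 0, 0]
  ],
  "claw": [0.2, 0.2, 0.2, 0.2, 0.2, 0.2, 0.2, 0.2]
}}

```text
time: 2.55
eef_pos: [0.3546, -0.3224, 0.3598]
tool_rot: [0.0, 0.996, 0.091, 0.0]
force: [1.4, -2.0, 0.2]
gripper_width: 0.0514
grasp_force: 0.0
```

{"api": "move_arm", "payload": {
  "travel": [
    [0.31, -0.305, 0],
    [0.31, -0.305, 0],
    [0.31, -0.305, 0],
    [0.31, -0.305, 0],
    [0.31, -0.305, 0],
    [0.31, -0.305, 0],
    [0.31, -0.305, 0],
    [0.31, -0.305, 0]
  ],
  "dr": [
    [0, 0, 0],
    [0, 0, 0],
    [0, 0, 0],
    [0, 0, 0],
    [0, 0, 0],
    [0, 0, 0],
    [0, 0, 0],
    [0, 0, 0]
  ],
  "claw": [0.2, 0.2, 0.2, 0.2, 0.2, 0.2, 0.2, 0.2]
}}

```text
time: 3.55
eef_pos: [0.5943, 0.0195, 0.3598]
tool_rot: [0.0, 0.996, 0.091, 0.0]
force: [0.4, -0.8, 0.1]
gripper_width: 0.0514
grasp_force: 0.0
```

```bash
python3 - <<'E'
from h import *
o=robot.get_obs();print(o['time'],o['eef_pos'],o['q'],o['gripper_width'])
a=go([.6665,.067,.36],.18);b=go([.6665,.067,.215],.18,*a)
E
```

```text
3.55 [0.59426246 0.01946238 0.35984462] [-0.08414434  0.63837078 -0.00529158  1.14907848  0.00323525  1.35384252
 -1.47782959] 0.05139420085627395
turn [ 0.    -0.     0.003] shift [ 0.663 -0.282 -0.001] rows 2
turn [0. 0. 0.] shift [0.    0.    1.208] rows 3
```

{"api": "move_arm", "payload": {
  "travel": [
    [0.33, -0.14, 0],
    [0.33, -0.14, 0],
    [0, 0, 0],
    [0, 0, 0.3],
    [0, 0, 0.3],
    [0, 0, 0.3],
    [0, 0, 0.2],
    [0, 0, 0.1]
  ],
  "dr": [
    [0, 0, 0],
    [0, 0, 0],
    [0, 0, 0],
    [0, 0, 0],
    [0, 0, 0],
    [0, 0, 0],
    [0, 0, 0],
    [0, 0, 0]
  ],
  "claw": [0.2, 0.2, 0.2, 0.2, 0.2, 0.2, 0.2, 0.2]
}}

```text
time: 4.55
eef_pos: [0.6646, 0.0648, 0.2151]
tool_rot: [0.0, 0.996, 0.091, -0.001]
force: [0.1, 0.1, 0.6]
gripper_width: 0.0516
grasp_force: 0.0
```

```bash
python3 - <<'E'
from h import *
save('side','s1.png',(220,90,400,230),4.3)
a=go([.6665,.067,.215],.18)
E
```

```text
turn [-0.     0.002  0.002] shift [ 0.019 -0.014 -0.007] rows 1
```

View pics/s1.png

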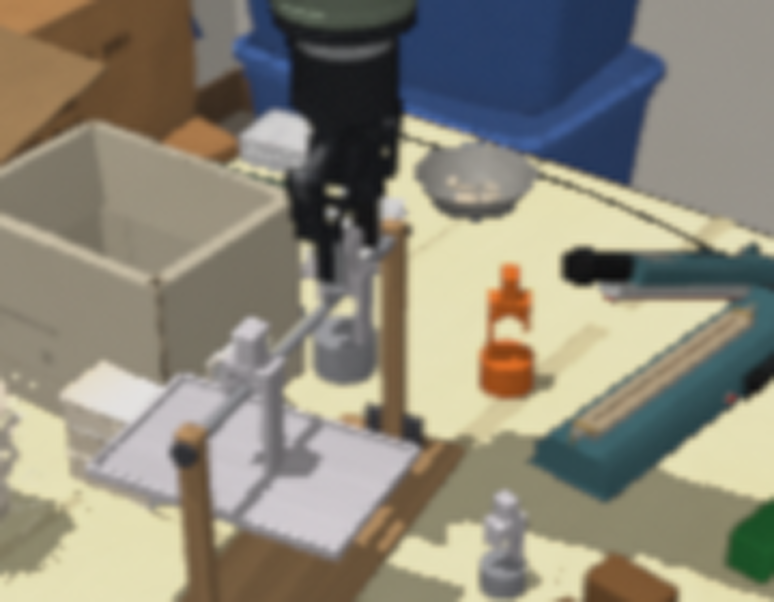

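The gripper fingers straddle the weight's grip block at crop (350,245), with the rail below. I'll make a small correction and close.

{"api": "move_arm", "payload": {
  "travel": [
    [0.02, -0.015, 0],
    [0, 0, 0],
    [0, 0, 0],
    [0, 0, 0],
    [0, 0, 0],
    [0, 0, 0]
  ],
  "dr": [
    [0, 0, 0],
    [0, 0, 0],
    [0, 0, 0],
    [0, 0, 0],
    [0, 0, 0],
    [0, 0, 0]
  ],
  "claw": [-1, -1, -1, -1, -1, -1]
}}

```text
time: 5.35
eef_pos: [0.6679, 0.0676, 0.217]
tool_rot: [-0.0, 0.996, 0.091, 0.001]
force: [0.4, -0.7, 5.3]
gripper_width: 0.0209
grasp_force: 59.0
```

{"api": "move_arm", "payload": {
  "travel": [
    [0, 0, -0.06],
    [0, 0, -0.06],
    [0, 0, -0.06],
    [0, 0, 0],
    [0, 0, 0]
  ],
  "dr": [
    [0, 0, 0],
    [0, 0, 0],
    [0, 0, 0],
    [0, 0, 0],
    [0, 0, 0]
  ],
  "claw": [-1, -1, -1, -1, -1]
}}

```text
time: 5.98
eef_pos: [0.6672, 0.0676, 0.2371]
tool_rot: [-0.0, 0.996, 0.091, -0.0]
force: [0.1, 0.4, -5.1]
gripper_width: 0.0214
grasp_force: 58.8
```

{"api": "move_arm", "payload": {
  "travel": [
    [-0.15, 0, 0],
    [-0.2, 0, 0],
    [-0.2, 0, 0],
    [-0.25, 0, 0],
    [-0.25, 0, -0.05],
    [-0.25, 0, -0.05],
    [0, 0, 0]
  ],
  "dr": [
    [0, 0, 0],
    [0, 0, 0],
    [0, 0, 0],
    [0, 0, 0],
    [0, 0, 0],
    [0, 0, 0],
    [0, 0, 0]
  ],
  "claw": [-1, -1, -1, -1, -1, -1, -1]
}}

```text
time: 6.85
eef_pos: [0.5128, 0.0389, 0.2501]
tool_rot: [0.0, 0.996, 0.091, 0.0]
force: [0.2, 0.4, -5.4]
gripper_width: 0.0209
grasp_force: 58.9
```

```bash
python3 - <<'E'
from h import *
o=robot.get_obs();z=o['eef_pos'][2];print(o['force'],o['gripper_width'],z)
b=go([.472,.406,z],.18);go([.472,.406,.0855+.072+.02],.18,*b)
im,d=save('side','x.png');W=cloud('side',d)
# lowest point of weight body
x,y=o['eef_pos'][:2]
m=(np.hypot(W[...,0]-x,W[...,1]-y)<.04)&(W[...,2]>.11)&(W[...,2]<.2);p=W[m];print(np.percentile(p[:,2],[1,5,95,99]).round(3),len(p),p[p[:,2]<.18].mean(0))
E
```

```text
[ 0.17082977  0.39982165 -5.36903911] 0.02089503038048574 0.2500559456036846
turn [ 0.    -0.     0.002] shift [ 0.213 -3.07   0.   ] rows 7
turn [0. 0. 0.] shift [0.    0.    0.605] rows 2
[0.163 0.166 0.196 0.198] 236 [0.50490843 0.05488687 0.17129243]
```

{"api": "move_arm", "payload": {
  "travel": [
    [0.025, -0.35, 0],
    [0.03, -0.45, 0],
    [0.03, -0.45, 0],
    [0.03, -0.45, 0],
    [0.03, -0.45, 0],
    [0.03, -0.45, 0],
    [0.02, -0.3, 0],
    [0.02, -0.17, 0]
  ],
  "dr": [
    [0, 0, 0],
    [0, 0, 0],
    [0, 0, 0],
    [0, 0, 0],
    [0, 0, 0],
    [0, 0, 0],
    [0, 0, 0],
    [0, 0, 0]
  ],
  "claw": [-1, -1, -1, -1, -1, -1, -1, -1]
}}

```text
time: 7.9
eef_pos: [0.4718, 0.4087, 0.2485]
tool_rot: [-0.0, 0.996, 0.092, -0.0]
force: [1.1, -0.2, -4.7]
gripper_width: 0.0209
grasp_force: 59.7
```

{"api": "move_arm", "payload": {
  "travel": [
    [0, 0, 0],
    [0, 0, 0.2],
    [0, 0, 0.2],
    [0, 0, 0.15],
    [0, 0, 0.05],
    [0, 0, 0],
    [0, 0, 0]
  ],
  "dr": [
    [0, 0, 0],
    [0, 0, 0],
    [0, 0, 0],
    [0, 0, 0],
    [0, 0, 0],
    [0, 0, 0],
    [0, 0, 0]
  ],
  "claw": [-1, -1, -1, -1, -1, -1, -1]
}}

```text
time: 8.78
eef_pos: [0.4729, 0.4064, 0.1781]
tool_rot: [-0.0, 0.996, 0.091, 0.0]
force: [-0.3, 1.1, -4.6]
gripper_width: 0.0211
grasp_force: 59.7
```

```bash
python3 - <<'E'
from h import *
o=robot.get_obs();p0=o['eef_pos'];print(p0,o['force'])
go([.4715,.406,p0[2]],.18)
for n in('top','side'):
    im,d=save(n,n+'2.png',(180,150,310,260) if n=='top' else (220,190,350,340),4)
    W=cloud(n,d);m=(np.hypot(W[...,0]-p0[0],W[...,1]-p0[1])<.045)&(W[...,2]>.082)&(W[...,2]<.122);p=W[m]
    print(n,len(p),cv2.minEnclosingCircle((p[:,:2]*1000).astype(np.float32)),p.mean(0).round(4))
    tips(n,'weight_base')
E
```

```text
[0.47288089 0.40639331 0.17811825] [-0.32762038  1.07820277 -4.55925483]
turn [-0.001 -0.001  0.003] shift [-0.012  0.001  0.   ] rows 1
top 0 ((0.0, 0.0), 0.0) [nan nan nan]
top weight_base 0.76 [ 0.666 -0.144 -0.   ] [411. 156.]
side 237 ((471.9648132324219, 407.2849426269531), 24.680927276611328) [0.4639 0.4166 0.111 ]
side weight_base 0.94 [0.472 0.406 0.087] [280. 277.]
side weight_base 0.6 [ 0.519  0.077 -0.002] [336. 227.]
side weight_base 0.53 [ 0.657 -0.143  0.002] [338. 179.]
side weight_base 0.38 [0.431 0.114 0.016] [354. 240.]<stdin>:7: RuntimeWarning: Mean of empty slice.
  ret = um.true_divide(
```

View pics/side2.png

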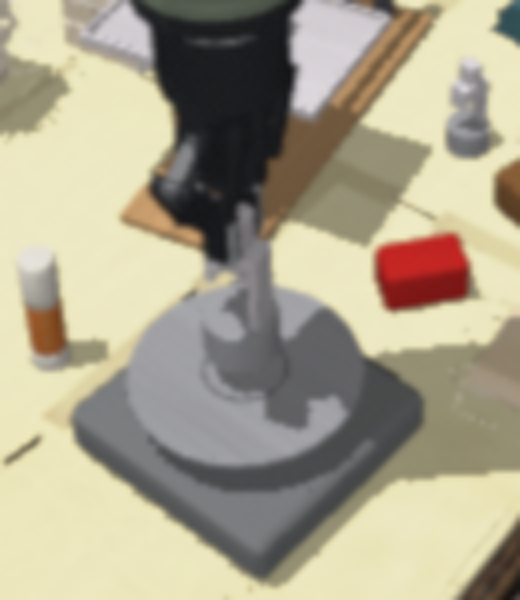

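The weight hangs above the engraved circle at crop (245,375), centred to about 1 mm. I'll lower it slowly.

{"api": "move_arm", "payload": {
  "travel": [
    [-0.01, 0, 0.06],
    [0, 0, 0.05],
    [0, 0, 0.03],
    [0, 0, 0.02],
    [0, 0, 0.02],
    [0, 0, 0.02],
    [0, 0, 0],
    [0, 0, 0]
  ],
  "dr": [
    [0, 0, 0],
    [0, 0, 0],
    [0, 0, 0],
    [0, 0, 0],
    [0, 0, 0],
    [0, 0, 0],
    [0, 0, 0],
    [0, 0, 0]
  ],
  "claw": [-1, -1, -1, -1, -1, -1, -1, -1]
}}

```text
time: 9.98
eef_pos: [0.4714, 0.4061, 0.1535]
tool_rot: [-0.0, 0.996, 0.091, 0.0]
force: [0.4, -1.9, 0.1]
gripper_width: 0.0212
grasp_force: 60.4
```

{"api": "move_arm", "payload": {
  "travel": [
    [0, 0, 0],
    [0, 0, 0],
    [0, 0, 0],
    [0, 0, 0],
    [0, 0, -0.15],
    [0, 0, -0.3],
    [0, 0, -0.3],
    [0, 0, 0]
  ],
  "dr": [
    [0, 0, 0],
    [0, 0, 0],
    [0, 0, 0],
    [0, 0, 0],
    [0, 0, 0],
    [0, 0, 0],
    [0, 0, 0],
    [0, 0, 0]
  ],
  "claw": [-0.2, 0, 0.2, 0.2, 0.2, 0.2, 0.2, 0.2]
}}

```text
time: 10.98
eef_pos: [0.472, 0.4066, 0.2457]
tool_rot: [-0.001, 0.996, 0.091, 0.002]
force: [0.7, 0.6, -1.3]
gripper_width: 0.0511
grasp_force: 0.0
```

{"api": "move_arm", "payload": {
  "travel": [
    [0, 0, 0],
    [0, 0, 0],
    [0, 0, 0],
    [0, 0, 0],
    [0, 0, 0],
    [0, 0, 0],
    [0, 0, 0],
    [0, 0, 0]
  ],
  "dr": [
    [0, 0, 0],
    [0, 0, 0],
    [0, 0, 0],
    [0, 0, 0],
    [0, 0, 0],
    [0, 0, 0],
    [0, 0, 0],
    [0, 0, 0]
  ],
  "claw": [0.2, 0.2, 0.2, 0.2, 0.2, 0.2, 0.2, 0.2]
}}

```text
time: 11.98
eef_pos: [0.4714, 0.4061, 0.2434]
tool_rot: [-0.0, 0.996, 0.091, 0.0]
force: [-0.3, 0.2, 0.1]
gripper_width: 0.0509
grasp_force: 0.0
```

```bash
python3 - <<'E'
from h import *
o=robot.get_obs();p0=o['eef_pos'];print(p0,o['force'])
im,d=save('side','side3.png',(220,190,350,340),3)
W=cloud('side',d);m=(np.hypot(W[...,0]-p0[0],W[...,1]-p0[1])<.045)&(W[...,2]>.072)&(W[...,2]<.105);p=W[m]
print(cv2.minEnclosingCircle((p[:,:2]*1000).astype(np.float32)))
m=(np.hypot(W[...,0]-p0[0],W[...,1]-p0[1])<.075)&(W[...,2]>.05)&(W[...,2]<.075);print('pan z',np.median(W[m][:,2]))
tips('side','weight_base');tips('side','weight_grip')
go([p0[0],p0[1],.1535],.18)
E
```

```text
[0.47137604 0.40606735 0.24338629] [-0.31406011  0.17364365  0.08752434]
((470.4663391113281, 406.38909912109375), 25.34471893310547)
pan z 0.06544728366884756
side weight_base 0.63 [ 0.657 -0.145  0.001] [338. 179.]
side weight_base 0.62 [0.471 0.407 0.064] [281. 284.]
side weight_base 0.57 [ 0.52   0.076 -0.   ] [336. 226.]
side weight_grip 0.66 [0.47  0.401 0.167] [281. 253.]
side weight_grip 0.64 [0.52  0.076 0.078] [337. 207.]
side weight_grip 0.5 [ 0.665 -0.146  0.101] [337. 155.]
turn [-0.     0.     0.003] shift [ 0.    -0.     0.749] rows 2
```

View pics/side3.png

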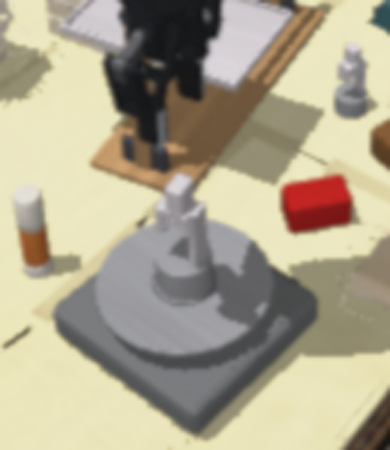

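The weight stands alone in the centre of the pan at crop (185,255), and the pan has sunk 6 mm. I'll regrip it at the same pose.

{"api": "move_arm", "payload": {
  "travel": [
    [0, 0, 0.3],
    [0, 0, 0.25],
    [0, 0, 0.15],
    [0, 0, 0.05],
    [0, 0, 0],
    [0, 0, 0],
    [0, 0, 0],
    [0, 0, 0]
  ],
  "dr": [
    [0, 0, 0],
    [0, 0, 0],
    [0, 0, 0],
    [0, 0, 0],
    [0, 0, 0],
    [0, 0, 0],
    [0, 0, 0],
    [0, 0, 0]
  ],
  "claw": [0.2, 0.2, 0.2, 0.2, 0.2, -1, -1, -1]
}}

```text
time: 13.12
eef_pos: [0.4716, 0.406, 0.1537]
tool_rot: [-0.0, 0.996, 0.091, 0.0]
force: [0.6, -1.8, 1.7]
gripper_width: 0.021
grasp_force: 59.9
```

{"api": "move_arm", "payload": {
  "travel": [
    [0, 0, 0],
    [0, 0, 0],
    [0, 0, -0.05],
    [0, 0, -0.15],
    [0, 0, -0.25],
    [0, 0, -0.25],
    [0, 0, -0.1],
    [0, 0, 0]
  ],
  "dr": [
    [0, 0, 0],
    [0, 0, 0],
    [0, 0, 0],
    [0, 0, 0],
    [0, 0, 0],
    [0, 0, 0],
    [0, 0, 0],
    [0, 0, 0]
  ],
  "claw": [-1, -1, -1, -1, -1, -1, -1, -1]
}}

```text
time: 14.12
eef_pos: [0.4713, 0.4061, 0.2492]
tool_rot: [-0.0, 0.996, 0.091, -0.0]
force: [0.4, -1.0, -6.5]
gripper_width: 0.021
grasp_force: 59.4
```

```bash
python3 - <<'E'
from h import *
o=robot.get_obs();p0=o['eef_pos'];print(p0,o['force'],o['gripper_width'])
c=np.array([.667,.0672]);ux=np.array([.984,.179]); a=c-.16*ux
z=.2155+.0215
A=go([*a,p0[2]],.18);B=go([*a,z],.18,*A);go([*c,z],.18,*B)
im,d=save('side','x.png');W=cloud('side',d)
x,y=p0[:2]
m=(np.hypot(W[...,0]-x,W[...,1]-y)<.04)&(W[...,2]>.12)&(W[...,2]<.2);p=W[m];print(np.percentile(p[:,2],[1,5,95,99]).round(3))
E
```

```text
[0.47126856 0.4061438  0.24924651] [ 0.43885403 -0.96144427 -6.5167164 ] 0.021018062686397162
turn [-0.    -0.     0.003] shift [-0.234  3.071  0.   ] rows 7
turn [0. 0. 0.] shift [0.    0.    0.102] rows 1
turn [0. 0. 0.] shift [1.334 0.    0.   ] rows 3
[0.161 0.164 0.194 0.198]
```

{"api": "move_arm", "payload": {
  "travel": [
    [-0.02, 0.3, 0],
    [-0.04, 0.45, 0],
    [-0.04, 0.45, 0],
    [-0.04, 0.45, 0],
    [-0.04, 0.45, 0],
    [-0.02, 0.45, 0],
    [-0.02, 0.35, 0],
    [-0.015, 0.17, 0]
  ],
  "dr": [
    [0, 0, 0],
    [0, 0, 0],
    [0, 0, 0],
    [0, 0, 0],
    [0, 0, 0],
    [0, 0, 0],
    [0, 0, 0],
    [0, 0, 0]
  ],
  "claw": [-1, -1, -1, -1, -1, -1, -1, -1]
}}

```text
time: 15.18
eef_pos: [0.51, 0.0362, 0.2483]
tool_rot: [0.0, 0.996, 0.09, -0.001]
force: [0.2, 1.1, -5.9]
gripper_width: 0.0207
grasp_force: 59.9
```

{"api": "move_arm", "payload": {
  "travel": [
    [0, 0, 0.1],
    [0, 0, 0],
    [0.25, 0, 0],
    [0.2, 0, 0],
    [0, 0, 0]
  ],
  "dr": [
    [0, 0, 0],
    [0, 0, 0],
    [0, 0, 0],
    [0, 0, 0],
    [0, 0, 0]
  ],
  "claw": [-1, -1, -1, -1, -1]
}}

```text
time: 15.8
eef_pos: [0.564, 0.0499, 0.2365]
tool_rot: [-0.0, 0.996, 0.092, -0.0]
force: [-1.8, 0.4, -5.7]
gripper_width: 0.0209
grasp_force: 59.8
```

```bash
python3 - <<'E'
from h import *
o=robot.get_obs();p0=o['eef_pos'];print(p0,o['force'],o['gripper_width'])
c=np.array([.667,.0672]);go([*c,.2370],.18)
E
```

```text
[0.5640446  0.04987351 0.23652382] [-1.75422696  0.40623348 -5.68334625] 0.020891907899190792
turn [-0.001  0.001  0.005] shift [ 0.87   0.012 -0.004] rows 2
```

{"api": "move_arm", "payload": {
  "travel": [
    [0.2, 0.01, 0],
    [0.2, 0, 0],
    [0.2, 0, 0],
    [0.15, 0, 0],
    [0.12, 0, 0],
    [0, 0, 0],
    [0, 0, 0]
  ],
  "dr": [
    [0, 0, 0],
    [0, 0, 0],
    [0, 0, 0],
    [0, 0, 0],
    [0, 0, 0],
    [0, 0, 0],
    [0, 0, 0]
  ],
  "claw": [-1, -1, -1, -1, -1, -1, -1]
}}

```text
time: 16.68
eef_pos: [0.6657, 0.0666, 0.2372]
tool_rot: [-0.0, 0.996, 0.091, -0.0]
force: [-0.3, -0.3, -4.5]
gripper_width: 0.0207
grasp_force: 59.8
```

{"api": "move_arm", "payload": {
  "travel": [
    [0, 0, 0.05],
    [0, 0, 0.05],
    [0, 0, 0.04],
    [0, 0, 0.03],
    [0, 0, 0],
    [0, 0, 0]
  ],
  "dr": [
    [0, 0, 0],
    [0, 0, 0],
    [0, 0, 0],
    [0, 0, 0],
    [0, 0, 0],
    [0, 0, 0]
  ],
  "claw": [-1, -1, -1, -1, -1, -1]
}}

```text
time: 17.42
eef_pos: [0.6676, 0.0663, 0.2184]
tool_rot: [-0.0, 0.996, 0.091, 0.002]
force: [3.4, 0.9, 9.9]
gripper_width: 0.0209
grasp_force: 61.8
```

{"api": "move_arm", "payload": {
  "travel": [
    [0, 0, -0.015],
    [0, 0, 0],
    [0, 0, 0],
    [0, 0, 0],
    [0, 0, 0],
    [0, 0, -0.2],
    [0, 0, -0.35],
    [0, 0, -0.35]
  ],
  "dr": [
    [0, 0, 0],
    [0, 0, 0],
    [0, 0, 0],
    [0, 0, 0],
    [0, 0, 0],
    [0, 0, 0],
    [0, 0, 0],
    [0, 0, 0]
  ],
  "claw": [-1, -0.3, 0, 0.2, 0.2, 0.2, 0.2, 0.2]
}}

```text
time: 18.42
eef_pos: [0.6662, 0.0662, 0.328]
tool_rot: [-0.0, 0.996, 0.091, -0.0]
force: [-0.8, 0.3, 0.1]
gripper_width: 0.051
grasp_force: 0.0
```

```bash
python3 - <<'E'
from h import *
o=robot.get_obs();p0=o['eef_pos'];print(p0,o['force'],o['gripper_width'])
im,d=save('side','s4.png',(220,90,400,230),4);tips('side','weight_hook');tips('side','caddy_hook')
W=cloud('side',d)
for y0 in(.066,.198):
        m=(abs(W[...,0]-.65)<.06)&(abs(W[...,1]-y0)<.03)&(W[...,2]>.232)&(W[...,2]<.26)
        p=W[m];print(y0,len(p),cv2.minAreaRect((p[:,:2]*1000).astype(np.float32)),p.max(0))
a=go([.642,.198,p0[2]],.18);go([.642,.198,.215],.18,*a)
E
```

```text
[0.66615492 0.06615299 0.32804658] [-0.80519566  0.32242517  0.10659688] 0.05097015296125727
side weight_hook 0.86 [0.67  0.065 0.203] [299. 155.]
side weight_hook 0.54 [0.52  0.074 0.051] [337. 213.]
side weight_hook 0.5 [ 0.665 -0.144  0.071] [337. 162.]
side weight_hook 0.37 [ 0.356  0.264 -0.001] [348. 286.]
side caddy_hook 0.86 [0.642 0.198 0.198] [279. 179.]
0.066 41 ((662.0099487304688, 66.39720153808594), (15.641606330871582, 26.540802001953125), 6.759945869445801) [0.67028248 0.07987194 0.2460881 ]
0.198 50 ((641.0941162109375, 198.7969512939453), (21.433250427246094, 17.76214027404785), 89.58307647705078) [0.64996388 0.20957607 0.24607104]
turn [ 0.    -0.004  0.003] shift [-0.007 -1.118  0.003] rows 3
turn [0. 0. 0.] shift [0.    0.    0.942] rows 2
```

View pics/s4.png

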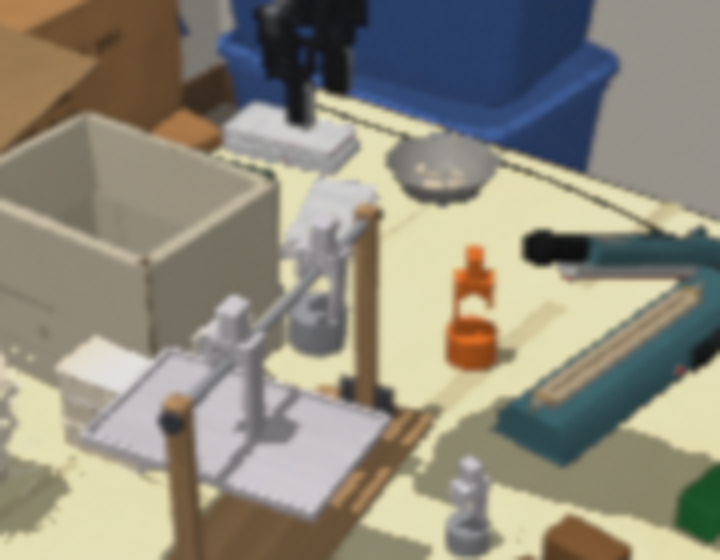

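The weight hangs on the rail again at crop (318,290), upright. The caddy is next, with its grip block at crop (235,315).

{"api": "move_arm", "payload": {
  "travel": [
    [0, -0.35, 0],
    [-0.01, -0.4, 0],
    [0, -0.25, 0],
    [0, -0.12, 0],
    [0, 0, 0],
    [0, 0, 0.3],
    [0, 0, 0.3],
    [0, 0, 0.2]
  ],
  "dr": [
    [0, 0, 0],
    [0, 0, 0],
    [0, 0, 0],
    [0, 0, 0],
    [0, 0, 0],
    [0, 0, 0],
    [0, 0, 0],
    [0, 0, 0]
  ],
  "claw": [0.2, 0.2, 0.2, 0.2, 0.2, 0.2, 0.2, 0.2]
}}

```text
time: 19.58
eef_pos: [0.6409, 0.196, 0.229]
tool_rot: [0.0, 0.996, 0.09, -0.001]
force: [0.9, -0.1, -0.2]
gripper_width: 0.051
grasp_force: 0.0
```

```bash
python3 - <<'E'
from h import *
o=robot.get_obs();p0=o['eef_pos'];print(p0,o['force'],o['gripper_width'])
go([.642,.198,.2145],.18)
E
```

```text
[0.64090962 0.19599325 0.22904766] [ 0.89137623 -0.11854573 -0.23720498] 0.05098304852494326
turn [0.001 0.002 0.   ] shift [ 0.012 -0.015  0.121] rows 1
```

{"api": "move_arm", "payload": {
  "travel": [
    [0.01, -0.015, 0.12],
    [0, 0, 0],
    [0, 0, 0],
    [0, 0, 0],
    [0, 0, 0],
    [0, 0, 0],
    [0, 0, 0],
    [0, 0, 0]
  ],
  "dr": [
    [0, 0, 0],
    [0, 0, 0],
    [0, 0, 0],
    [0, 0, 0],
    [0, 0, 0],
    [0, 0, 0],
    [0, 0, 0],
    [0, 0, 0]
  ],
  "claw": [0.2, 0.2, -1, -1, -1, -1, -1, -1]
}}

```text
time: 20.58
eef_pos: [0.6422, 0.1998, 0.2175]
tool_rot: [0.0, 0.996, 0.091, 0.001]
force: [0.0, -2.2, 6.2]
gripper_width: 0.0208
grasp_force: 58.7
```

{"api": "move_arm", "payload": {
  "travel": [
    [0, 0, -0.06],
    [0, 0, -0.06],
    [0, 0, -0.065],
    [0, 0, 0],
    [0, 0, 0]
  ],
  "dr": [
    [0, 0, 0],
    [0, 0, 0],
    [0, 0, 0],
    [0, 0, 0],
    [0, 0, 0]
  ],
  "claw": [-1, -1, -1, -1, -1]
}}

```text
time: 21.2
eef_pos: [0.6416, 0.2001, 0.2383]
tool_rot: [-0.0, 0.996, 0.091, -0.0]
force: [-0.1, -0.7, -4.2]
gripper_width: 0.0206
grasp_force: 58.5
```

{"api": "move_arm", "payload": {
  "travel": [
    [-0.12, 0, 0],
    [-0.2, 0, 0],
    [-0.2, 0, 0],
    [-0.25, 0, 0],
    [-0.25, 0, 0],
    [-0.2, 0, 0],
    [-0.1, 0, 0],
    [0, 0, 0]
  ],
  "dr": [
    [0, 0, 0],
    [0, 0, 0],
    [0, 0, 0],
    [0, 0, 0],
    [0, 0, 0],
    [0, 0, 0],
    [0, 0, 0],
    [0, 0, 0]
  ],
  "claw": [-1, -1, -1, -1, -1, -1, -1, -1]
}}

```text
time: 22.2
eef_pos: [0.4856, 0.1714, 0.2387]
tool_rot: [-0.0, 0.996, 0.091, 0.0]
force: [1.8, 0.1, -2.6]
gripper_width: 0.0215
grasp_force: 58.6
```

```bash
python3 - <<'E'
from h import *
o=robot.get_obs();p0=o['eef_pos'];print(p0,o['force'],o['gripper_width'])
im,d=save('side','x.png');tips('side','caddy_base');tips('side','caddy_hook')
im,d=save('top','t5.png',(220,110,440,270),3)
W=cloud('top',d); m=(abs(W[...,2]-.157)<.012)&(W[...,0]>.35)&(W[...,0]<.62)&(abs(W[...,1]-.17)<.12)
p=W[m]
if len(p): print(len(p),cv2.minAreaRect((p[:,:2]*1000).astype(np.float32)),np.median(p[:,2]))
W=cloud('side',cams.get_image('side')[1]); m=(abs(W[...,2]-.157)<.012)&(W[...,0]>.35)&(W[...,0]<.62)&(abs(W[...,1]-.17)<.12)
p=W[m]; print(len(p),cv2.minAreaRect((p[:,:2]*1000).astype(np.float32)),np.percentile(p[:,2],[5,50,95]))
A=np.c_[p[:,:2]-p[:,:2].mean(0),np.ones(len(p))];print(np.linalg.lstsq(A,p[:,2],rcond=None)[0])
go([.4715,.406,p0[2]],.18)
E
```

```text
[0.48564147 0.17144774 0.23871768] [ 1.75054585  0.05260817 -2.64528297] 0.021514990127447904
side caddy_base 0.7 [ 0.625  0.429 -0.005] [233. 281.]
side caddy_base 0.55 [0.49  0.174 0.15 ] [328. 208.]
side caddy_hook 0.69 [0.483 0.171 0.219] [331. 188.]
138 ((434.7364807128906, 215.08993530273438), (94.78373718261719, 18.43153190612793), 10.561336517333984) 0.15431631261382373
2058 ((515.0989379882812, 180.32733154296875), (251.95166015625, 138.91207885742188), 14.440217018127441) [0.1506185  0.15448562 0.15974103]
[ 0.03086312 -0.00923016  0.15472968]
turn [-0.     0.     0.003] shift [ 0.229 -1.945 -0.003] rows 4
```

View pics/t5.png

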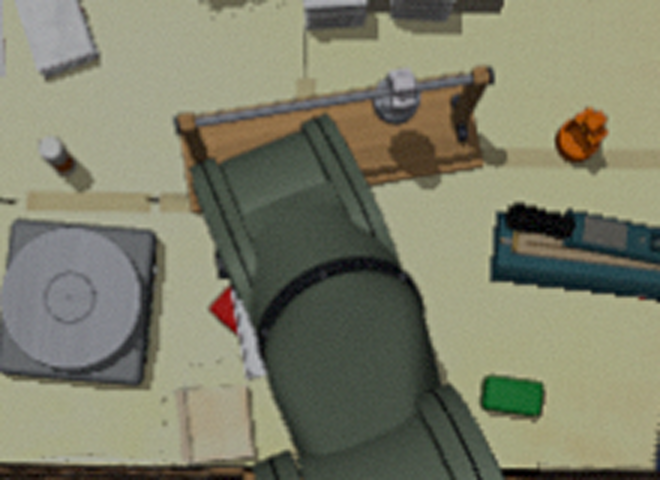

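The caddy is off the rail. The weight still hangs at crop (398,95), and the pan is free at (72,297). I'll carry the caddy over.

{"api": "move_arm", "payload": {
  "travel": [
    [0.02, -0.2, 0],
    [0.04, -0.35, 0],
    [0.04, -0.35, 0],
    [0.04, -0.35, 0],
    [0.04, -0.3, 0],
    [0.03, -0.25, 0],
    [0.02, -0.145, 0],
    [0, 0, 0]
  ],
  "dr": [
    [0, 0, 0],
    [0, 0, 0],
    [0, 0, 0],
    [0, 0, 0],
    [0, 0, 0],
    [0, 0, 0],
    [0, 0, 0],
    [0, 0, 0]
  ],
  "claw": [-1, -1, -1, -1, -1, -1, -1, -1]
}}

```text
time: 23.45
eef_pos: [0.4704, 0.407, 0.2379]
tool_rot: [-0.0, 0.996, 0.092, -0.0]
force: [0.5, -0.8, -2.7]
gripper_width: 0.0211
grasp_force: 58.9
```

{"api": "move_arm", "payload": {
  "travel": [
    [0, 0, 0.15],
    [0, 0, 0.15],
    [0, 0, 0.12],
    [0, 0, 0.05],
    [0, 0, 0],
    [0, 0, 0]
  ],
  "dr": [
    [0, 0, 0],
    [0, 0, 0],
    [0, 0, 0],
    [0, 0, 0],
    [0, 0, 0],
    [0, 0, 0]
  ],
  "claw": [-1, -1, -1, -1, -1, -1]
}}

```text
time: 24.2
eef_pos: [0.471, 0.4061, 0.1827]
tool_rot: [-0.0, 0.996, 0.091, 0.0]
force: [-0.5, 0.4, -2.5]
gripper_width: 0.021
grasp_force: 58.9
```

```bash
python3 - <<'E'
from h import *
o=robot.get_obs();p0=o['eef_pos'];print(p0,o['force'],o['gripper_width'])
im,d=save('side','s6.png',(200,170,380,340),3.5);tips('side','caddy_base')
W=cloud('side',d);m=(abs(W[...,2]-.1)<.016)&(abs(W[...,0]-p0[0])<.12)&(abs(W[...,1]-p0[1])<.09)
p=W[m]; print(len(p),cv2.minAreaRect((p[:,:2]*1000).astype(np.float32)),np.percentile(p[:,2],[5,50,95]))
A=np.c_[p[:,:2]-p[:,:2].mean(0),np.ones(len(p))];print(np.linalg.lstsq(A,p[:,2],rcond=None)[0])
go([.4715,.406,p0[2]],.18)
E
```

```text
[0.47100527 0.40605748 0.18272142] [-0.45184855  0.39580372 -2.5352588 ] 0.020989710605051323
side caddy_base 0.92 [0.476 0.407 0.095] [279. 274.]
2919 ((474.113525390625, 406.5609130859375), (191.89944458007812, 127.23474884033203), 10.458069801330566) [0.09490741 0.09881727 0.10378437]
[ 0.03031556 -0.00668009  0.09903782]
turn [-0.001 -0.001  0.003] shift [ 0.005  0.002 -0.001] rows 1
```

View pics/s6.png

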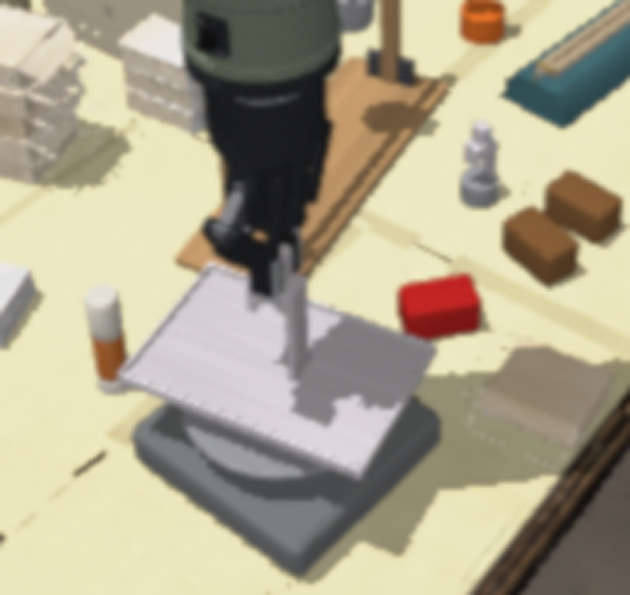

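The tray hangs over the pan, 2 to 3 mm too far in +x and tilted about 1.7°. The glue stick at crop (105,340) is clear. A small turn corrects both, and then I'll lower it.

{"api": "move_arm", "payload": {
  "travel": [
    [0, 0, 0.05],
    [0, 0, 0.05],
    [0, 0, 0.04],
    [0, 0, 0.03],
    [0, 0, 0.02],
    [0, 0, 0.02],
    [0, 0, 0],
    [0, 0, 0]
  ],
  "dr": [
    [0, -0.039, 0],
    [0, 0, 0],
    [0, 0, 0],
    [0, 0, 0],
    [0, 0, 0],
    [0, 0, 0],
    [0, 0, 0],
    [0, 0, 0]
  ],
  "claw": [-1, -1, -1, -1, -1, -1, -1, -1]
}}

```text
time: 25.3
eef_pos: [0.4702, 0.4058, 0.1571]
tool_rot: [0.001, 0.996, 0.091, -0.015]
force: [-1.1, -1.3, 0.5]
gripper_width: 0.0207
grasp_force: 59.3
```

```bash
cat > tray.py <<'E'
from h import *
def tray(z0=.073):
    W=cloud('side',cams.get_image('side')[1]);m=(abs(W[...,2]-z0)<.009)&(abs(W[...,0]-.472)<.12)&(abs(W[...,1]-.406)<.09)
    p=W[m]; print(len(p),cv2.minAreaRect((p[:,:2]*1000).astype(np.float32)),np.percentile(p[:,2],[5,50,95]).round(4))
    A=np.c_[p[:,:2]-p[:,:2].mean(0),np.ones(len(p))];print(np.linalg.lstsq(A,p[:,2],rcond=None)[0].round(4))
if __name__=='__main__':
    o=robot.get_obs();print(o['eef_pos'],o['force']);tray();tips('side','caddy_base')
E
python3 tray.py
```

```text
[0.47023329 0.40581705 0.15713004] [-1.10229937 -1.33380899  0.48372276]
2984 ((470.8289794921875, 406.7913513183594), (191.26919555664062, 150.8312530517578), 10.990367889404297) [0.069  0.0732 0.0777]
[ 0.0011 -0.0202  0.0732]
side caddy_base 0.6 [0.669 0.067 0.204] [299. 155.]
side caddy_base 0.59 [0.472 0.407 0.066] [280. 283.]
```

{"api": "move_arm", "payload": {
  "travel": [
    [0, 0, 0.01],
    [0, 0, 0],
    [0, 0, 0],
    [0, 0, 0],
    [0, 0, 0],
    [0, 0, -0.15],
    [0, 0, -0.3],
    [0, 0, -0.3]
  ],
  "dr": [
    [0, 0, 0],
    [0, 0, 0],
    [0, 0, 0],
    [0, 0, 0],
    [0, 0, 0],
    [0, 0, 0],
    [0, 0, 0],
    [0, 0.039, 0]
  ],
  "claw": [-1, -0.3, 0, 0.2, 0.2, 0.2, 0.2, 0.2]
}}

```text
time: 26.4
eef_pos: [0.4731, 0.4062, 0.2466]
tool_rot: [0.0, 0.996, 0.091, 0.0]
force: [-0.1, -0.0, 0.4]
gripper_width: 0.0512
grasp_force: 0.0
```

```bash
cat > bars.py <<'E'
from h import *
def bars(n='top'):
    im,d=cams.get_image(n);W=cloud(n,d);im=im.astype(int)
    zl,zh=(.031,.045) if n=='top' else (.034,.045)
    c=(im[...,0]>1.25*im[...,2])&(im[...,0]<2.6*im[...,2])&(im[...,0]<150)&(im[...,1]>.55*im[...,0])
    reg=c&(W[...,0]>.2)&(W[...,0]<.62)&(W[...,1]>-.1)&(W[...,1]<.3)&(W[...,2]>zl)&(W[...,2]<zh)
    k,lab,st,ce=cv2.connectedComponentsWithStats(reg.astype(np.uint8))
    for i in range(1,k):
        if st[i,4]>60:
            p=W[lab==i]; (cx,cy),(w,h),a=cv2.minAreaRect((p[:,:2]*1000).astype(np.float32))
            if w<h: a+=90
            print(n,ce[i].round(),st[i,4],'c',round(cx),round(cy),'wh',round(w),round(h),'long axis deg',round((a+90)%180-90,1),'z',np.median(p[:,2]).round(3))
if __name__=='__main__': bars('top');bars('side')
E
python3 - <<'E'
import tray,bars
from h import *
tray.tray();bars.bars('top');bars.bars('side');tips('side','caddy_base')
o=robot.get_obs();print(o['eef_pos'])
E
```

```text
2971 ((470.3757019042969, 407.0989990234375), (190.791015625, 151.0029296875), 10.43272876739502) [0.0685 0.0721 0.0766]
[ 0.0028 -0.0065  0.0721]
top [333. 222.] 181 c 432 117 wh 37 61 long axis deg -18.4 z 0.038
top [353. 224.] 173 c 427 51 wh 37 63 long axis deg -7.7 z 0.038
side [366. 225.] 131 c 424 56 wh 34 56 long axis deg -8.5 z 0.037
side [354. 236.] 150 c 428 120 wh 37 58 long axis deg -17.6 z 0.037
side caddy_base 0.82 [0.471 0.404 0.067] [281. 282.]
[0.47275907 0.40643154 0.24584861]
```

The caddy is centred at (0.471, 0.4065), with yaw 10.4° and level. Bar A comes next.

```bash
python3 - <<'E'
from h import *
a=go([.4315,.117,.246],-.316);go([.4315,.117,.06],-.316,*a)
E
```

```text
turn [-0.001 -0.     0.634] shift [ 4.230e-01  2.399e+00 -1.000e-03] rows 5
turn [0. 0. 0.] shift [0.   0.   1.55] rows 4
```

{"api": "move_arm", "payload": {
  "travel": [
    [0, 0, 0],
    [0, 0, 0],
    [0, 0, 0],
    [0.08, 0.48, 0],
    [0.09, 0.5, 0],
    [0.09, 0.5, 0],
    [0.09, 0.5, 0],
    [0.075, 0.42, 0]
  ],
  "dr": [
    [0, 0, 0.211],
    [0, 0, 0.211],
    [0, 0, 0.211],
    [0, 0, 0],
    [0, 0, 0],
    [0, 0, 0],
    [0, 0, 0],
    [0, 0, 0]
  ],
  "claw": [0.2, 0.2, 0.2, 0.2, 0.2, 0.2, 0.2, 0.2]
}}

```text
time: 27.6
eef_pos: [0.4312, 0.1145, 0.245]
tool_rot: [0.0, 0.988, -0.157, -0.001]
force: [1.5, 0.3, -0.3]
gripper_width: 0.0515
grasp_force: 0.0
```

{"api": "move_arm", "payload": {
  "travel": [
    [0, 0, 0],
    [0, 0, 0.35],
    [0, 0, 0.45],
    [0, 0, 0.45],
    [0, 0, 0.2],
    [0, 0, 0.1],
    [0, 0, 0],
    [0, 0, 0]
  ],
  "dr": [
    [0, 0, 0],
    [0, 0, 0],
    [0, 0, 0],
    [0, 0, 0],
    [0, 0, 0],
    [0, 0, 0],
    [0, 0, 0],
    [0, 0, 0]
  ],
  "claw": [0.2, 0.2, 0.2, 0.2, 0.2, 0.2, 0.2, 0.2]
}}

```text
time: 28.6
eef_pos: [0.4325, 0.117, 0.0605]
tool_rot: [-0.0, 0.988, -0.157, 0.0]
force: [-0.1, 0.1, 0.4]
gripper_width: 0.0511
grasp_force: 0.0
```

```bash
python3 - <<'E'
from h import *
import bars
o=robot.get_obs();print(o['eef_pos'],o['gripper_width'])
bars.bars('side'); save('side','s7.png',(290,170,430,280),4)
a=go([.4315,.118,.009],-.316)
E
```

```text
[0.43246521 0.11697629 0.06048363] 0.05107752818790676
side [369. 226.] 97 c 416 55 wh 37 44 long axis deg -3.7 z 0.037
side [355. 236.] 154 c 431 118 wh 36 63 long axis deg -17.8 z 0.037
turn [-0.001 -0.001  0.001] shift [-0.011 -0.006  0.429] rows 1
```

View pics/s7.png

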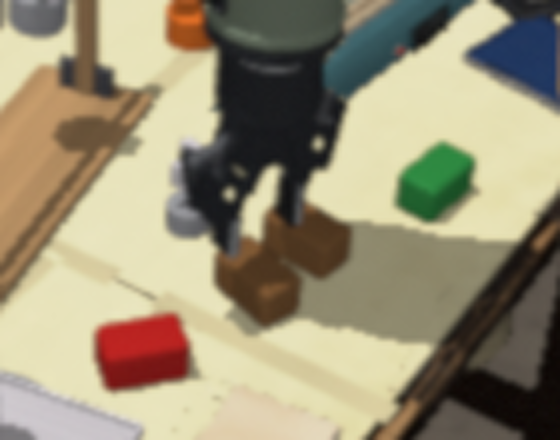

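The fingers are over bar A at crop (258,280), one on each side. The right-hand finger sits over the gap to bar B at (308,240).

{"api": "move_arm", "payload": {
  "travel": [
    [-0.01, 0, 0.1],
    [0, 0, 0.12],
    [0, 0, 0.12],
    [0, 0, 0.09],
    [0, 0, 0],
    [0, 0, 0],
    [0, 0, 0],
    [0, 0, 0]
  ],
  "dr": [
    [0, 0, 0],
    [0, 0, 0],
    [0, 0, 0],
    [0, 0, 0],
    [0, 0, 0],
    [0, 0, 0],
    [0, 0, 0],
    [0, 0, 0]
  ],
  "claw": [0.2, 0.2, 0.2, 0.2, 0.2, -1, -1, -1]
}}

```text
time: 29.7
eef_pos: [0.4312, 0.1172, 0.0084]
tool_rot: [-0.0, 0.988, -0.157, 0.0]
force: [0.3, -0.2, 3.4]
gripper_width: 0.0374
grasp_force: 60.6
```

{"api": "move_arm", "payload": {
  "travel": [
    [0, 0, 0],
    [0, 0, 0],
    [0, 0, -0.15],
    [0, 0, -0.35],
    [0, 0, -0.5],
    [0, 0, -0.5],
    [0, 0, -0.3],
    [0, 0, 0]
  ],
  "dr": [
    [0, 0, 0],
    [0, 0, 0],
    [0, 0, 0],
    [0, 0, 0],
    [0, 0, 0],
    [0, 0, 0],
    [0, 0, 0],
    [0, 0, 0]
  ],
  "claw": [-1, -1, -1, -1, -1, -1, -1, -1]
}}

```text
time: 30.7
eef_pos: [0.4316, 0.1174, 0.2261]
tool_rot: [-0.001, 0.988, -0.157, 0.002]
force: [0.0, 0.6, -2.4]
gripper_width: 0.0372
grasp_force: 60.4
```

```bash
python3 - <<'E'
from h import *
import tray,bars
o=robot.get_obs();p0=o['eef_pos'];print(p0,o['gripper_width'],o['force'])
im,d=save('side','s8.png',(220,160,400,340),3.3)
tray.tray(.072)
C=np.array([.471,.4065]);y=.182;ux=np.array([np.cos(y),np.sin(y)]);uy=np.array([-ux[1],ux[0]])
s=C-.056*ux-.034*uy; s2=C+.056*ux+.034*uy;print('slots',s,s2)
a=go([*s,p0[2]],y);go([*s,.068+.004+.009+.02],y,*a); go([*s2,p0[2]],y)
E
```

```text
[0.43161558 0.11738446 0.22606167] 0.03718856457929817 [ 0.04699953  0.56142158 -2.42078856]
2965 ((470.4580078125, 406.26318359375), (192.0469512939453, 151.3743896484375), 10.804113388061523) [0.0685 0.072  0.0764]
[ 0.0011 -0.0078  0.0721]
slots [0.42207881 0.36292573] [0.51992119 0.45007427]
turn [-0.     0.    -0.633] shift [ 0.3   -2.027 -0.02 ] rows 5
turn [0. 0. 0.] shift [0.    0.    1.042] rows 3
turn [-0.     0.    -0.633] shift [ 1.233 -2.594 -0.02 ] rows 6
```

View pics/s8.png

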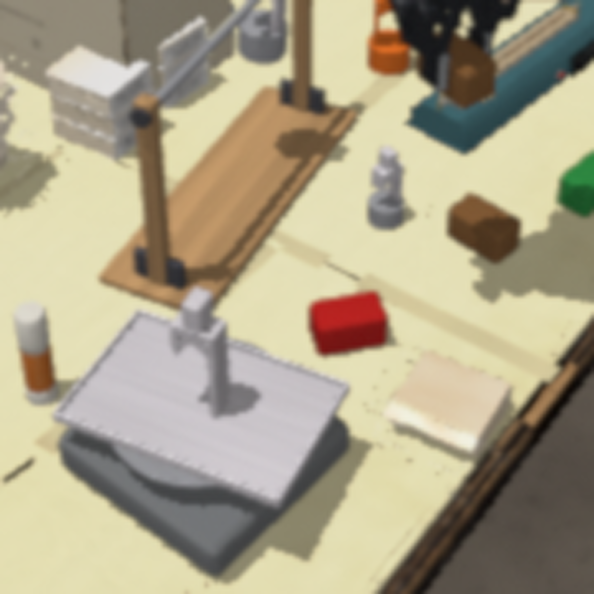

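Bar A is held at crop (470,75), the caddy stands on the scale, and bar B is at (484,228). I'll carry bar A to the near right slot.

{"api": "move_arm", "payload": {
  "travel": [
    [0, 0, 0],
    [0, 0, 0],
    [0, 0, 0],
    [0.06, -0.38, 0],
    [0.07, -0.46, 0],
    [0.07, -0.46, 0],
    [0.06, -0.42, 0],
    [0.04, -0.307, 0]
  ],
  "dr": [
    [0, 0, -0.211],
    [0, 0, -0.211],
    [0, 0, -0.211],
    [0, 0, 0],
    [0, 0, 0],
    [0, 0, 0],
    [0, 0, 0],
    [0, 0, 0]
  ],
  "claw": [-1, -1, -1, -1, -1, -1, -1, -1]
}}

```text
time: 31.8
eef_pos: [0.4213, 0.3648, 0.2223]
tool_rot: [0.0, 0.996, 0.092, -0.001]
force: [0.8, -1.2, -0.7]
gripper_width: 0.0369
grasp_force: 60.6
```

{"api": "move_arm", "payload": {
  "travel": [
    [0, 0, 0],
    [0, 0, 0.2],
    [0, 0, 0.3],
    [0, 0, 0.25],
    [0, 0, 0.15],
    [0, 0, 0.1],
    [0, 0, 0],
    [0, 0, 0]
  ],
  "dr": [
    [0, 0, 0],
    [0, 0, 0],
    [0, 0, 0],
    [0, 0, 0],
    [0, 0, 0],
    [0, 0, 0],
    [0, 0, 0],
    [0, 0, 0]
  ],
  "claw": [-1, -1, -1, -1, -1, -1, -1, -1]
}}

```text
time: 32.8
eef_pos: [0.4226, 0.3628, 0.1046]
tool_rot: [-0.0, 0.996, 0.091, 0.0]
force: [-0.0, -0.4, -0.7]
gripper_width: 0.0367
grasp_force: 60.6
```

```bash
python3 - <<'E'
from h import *
o=robot.get_obs();p0=o['eef_pos'];print(p0,o['gripper_width'],o['force'])
im,d=save('side','s9.png',(220,200,360,330),4)
go([.422,.363,.081],.182)
E
```

```text
[0.42256467 0.36281232 0.10459776] 0.03670853807900115 [-0.03175621 -0.38370378 -0.71048784]
turn [-0.001 -0.001  0.   ] shift [-0.004 -0.001  0.198] rows 1
```

View pics/s9.png

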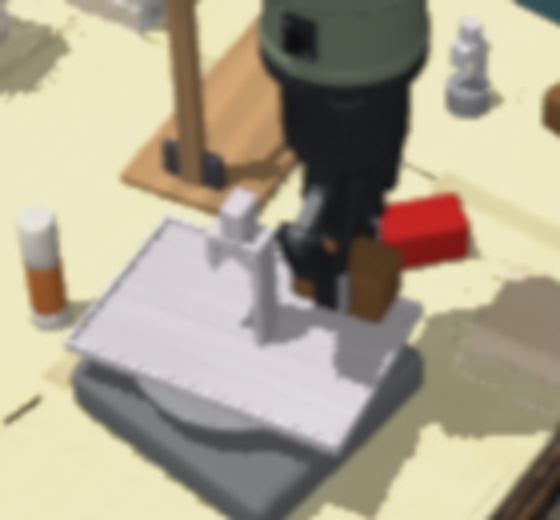

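Bar A hangs over the near right quarter at crop (370,280), clear of the hook and inside the lip. I'll lower it.

{"api": "move_arm", "payload": {
  "travel": [
    [0, 0, 0.06],
    [0, 0, 0.05],
    [0, 0, 0.04],
    [0, 0, 0.03],
    [0, 0, 0.02],
    [0, 0, 0.01],
    [0, 0, 0],
    [0, 0, 0]
  ],
  "dr": [
    [0, 0, 0],
    [0, 0, 0],
    [0, 0, 0],
    [0, 0, 0],
    [0, 0, 0],
    [0, 0, 0],
    [0, 0, 0],
    [0, 0, 0]
  ],
  "claw": [-1, -1, -1, -1, -1, -1, -1, -1]
}}

```text
time: 33.85
eef_pos: [0.4223, 0.3628, 0.079]
tool_rot: [-0.0, 0.996, 0.091, 0.0]
force: [-0.4, -1.0, 0.1]
gripper_width: 0.037
grasp_force: 60.8
```

{"api": "move_arm", "payload": {
  "travel": [
    [0, 0, 0],
    [0, 0, 0],
    [0, 0, 0],
    [0, 0, -0.15],
    [0, 0, -0.35],
    [0, 0, -0.45],
    [0, 0, -0.3],
    [0, 0, 0]
  ],
  "dr": [
    [0, 0, 0],
    [0, 0, 0],
    [0, 0, 0],
    [0, 0, 0],
    [0, 0, 0],
    [0, 0, 0],
    [0, 0, 0],
    [0, 0, 0]
  ],
  "claw": [0, 0.2, 0.2, 0.2, 0.2, 0.2, 0.2, 0.2]
}}

```text
time: 34.85
eef_pos: [0.423, 0.3634, 0.2312]
tool_rot: [-0.001, 0.996, 0.091, 0.002]
force: [-0.0, -0.2, -1.2]
gripper_width: 0.0512
grasp_force: 0.0
```

```bash
python3 - <<'E'
from h import *
import tray,bars
bars.bars('top');bars.bars('side');tray.tray(.071)
im,d=cams.get_image('side');W=cloud('side',d);m=(W[...,2]>.1)&(W[...,2]<.116)&(abs(W[...,0]-.422)<.05)&(abs(W[...,1]-.363)<.05)
p=W[m];p=p[p[:,0]<.455]; print(len(p),cv2.minAreaRect((p[:,:2]*1000).astype(np.float32)),np.median(p[:,2]))
a=go([.428,.052,.22],-.14)
E
```

```text
top [353. 224.] 181 c 427 51 wh 37 63 long axis deg -9.0 z 0.037
side [367. 226.] 130 c 423 54 wh 37 58 long axis deg -8.8 z 0.037
2600 ((470.7340087890625, 407.6644592285156), (191.2974090576172, 151.33705139160156), 10.415253639221191) [0.067  0.0706 0.0758]
[-0.0005 -0.0114  0.0708]
334 ((429.37322998046875, 370.140625), (86.37773132324219, 50.510986328125), 30.75350570678711) 0.10763210367649756
turn [0.001 0.002 0.41 ] shift [0.41  2.556 0.066] rows 6
```

{"api": "move_arm", "payload": {
  "travel": [
    [0, 0, 0],
    [0, 0, 0],
    [0.06, 0.4, 0],
    [0.075, 0.46, 0],
    [0.075, 0.46, 0],
    [0.075, 0.46, 0],
    [0.075, 0.46, 0],
    [0.06, 0.31, 0]
  ],
  "dr": [
    [0, 0, 0.215],
    [0, 0, 0.215],
    [0, 0, 0],
    [0, 0, 0],
    [0, 0, 0],
    [0, 0, 0],
    [0, 0, 0],
    [0, 0, 0]
  ],
  "claw": [0.2, 0.2, 0.2, 0.2, 0.2, 0.2, 0.2, 0.2]
}}

```text
time: 36.05
eef_pos: [0.4242, 0.0504, 0.2283]
tool_rot: [0.0, 0.997, -0.078, -0.001]
force: [1.0, 0.3, -0.0]
gripper_width: 0.0512
grasp_force: 0.0
```

{"api": "move_arm", "payload": {
  "travel": [
    [0, 0, 0],
    [0, 0, 0.35],
    [0, 0, 0.45],
    [0, 0, 0.35],
    [0, 0, 0.15],
    [0, 0, 0],
    [0, 0, 0]
  ],
  "dr": [
    [0, 0, 0],
    [0, 0, 0],
    [0, 0, 0],
    [0, 0, 0],
    [0, 0, 0],
    [0, 0, 0],
    [0, 0, 0]
  ],
  "claw": [0.2, 0.2, 0.2, 0.2, 0.2, 0.2, 0.2]
}}

```text
time: 36.92
eef_pos: [0.4248, 0.0531, 0.0734]
tool_rot: [-0.0, 0.997, -0.078, 0.0]
force: [-0.5, -0.5, 0.9]
gripper_width: 0.051
grasp_force: 0.0
```

```bash
python3 - <<'E'
from h import *
import bars
o=robot.get_obs();print(o['eef_pos'],o['gripper_width']);bars.bars('side')
save('side','s10.png',(220,170,420,330),3.3)
a=go([.427,.052,.009],-.155)
E
```

```text
[0.42482379 0.05310702 0.07340964] 0.0509921833410745
side [367. 225.] 129 c 424 56 wh 36 59 long axis deg -5.4 z 0.037
turn [-0.001 -0.001 -0.   ] shift [0.017 0.006 0.539] rows 2
```

View pics/s10.png

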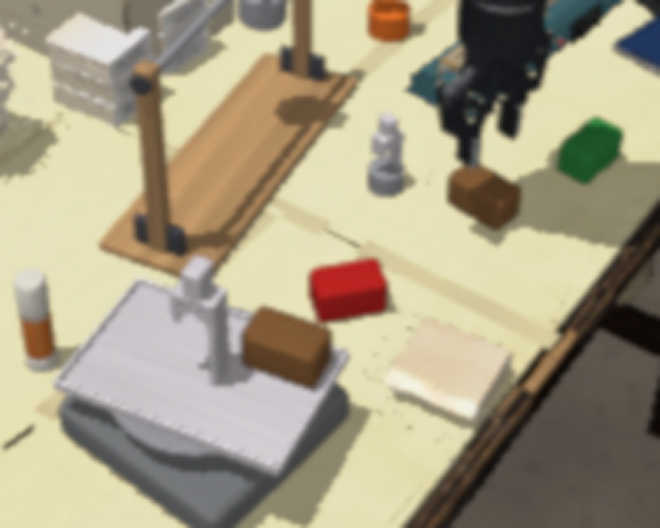

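Bar A lies flat in the tray at crop (287,345). The gripper is above bar B at (484,197).

{"api": "move_arm", "payload": {
  "travel": [
    [0.01, 0, 0.15],
    [0, 0, 0.15],
    [0, 0, 0.14],
    [0, 0, 0.1],
    [0, 0, 0],
    [0, 0, 0],
    [0, 0, 0],
    [0, 0, 0]
  ],
  "dr": [
    [0, 0, 0],
    [0, 0, 0],
    [0, 0, 0],
    [0, 0, 0],
    [0, 0, 0],
    [0, 0, 0],
    [0, 0, 0],
    [0, 0, 0]
  ],
  "claw": [0.2, 0.2, 0.2, 0.2, 0.2, -1, -1, -1]
}}

```text
time: 38.02
eef_pos: [0.4271, 0.0527, 0.0095]
tool_rot: [-0.0, 0.997, -0.078, -0.0]
force: [-0.3, -0.1, 8.2]
gripper_width: 0.0371
grasp_force: 60.9
```

{"api": "move_arm", "payload": {
  "travel": [
    [0, 0, 0],
    [0, 0, 0],
    [0, 0, -0.15],
    [0, 0, -0.35],
    [0, 0, -0.5],
    [0, 0, -0.5],
    [0, 0, -0.35],
    [0, 0, 0]
  ],
  "dr": [
    [0, 0, 0],
    [0, 0, 0],
    [0, 0, 0],
    [0, 0, 0],
    [0, 0, 0],
    [0, 0, 0],
    [0, 0, 0],
    [0, 0, 0]
  ],
  "claw": [-1, -1, -1, -1, -1, -1, -1, -1]
}}

```text
time: 39.02
eef_pos: [0.4279, 0.0529, 0.2336]
tool_rot: [-0.001, 0.997, -0.078, 0.002]
force: [-0.1, 0.3, -2.2]
gripper_width: 0.0371
grasp_force: 60.3
```

```bash
python3 - <<'E'
from h import *
import tray,bars
o=robot.get_obs();p0=o['eef_pos'];print(p0,o['gripper_width'],o['force'])
tray.tray(.071);bars.bars('side');s2=[.52,.45]
a=go([*s2,p0[2]],.182);go([*s2,.1],.182,*a)
im,d=save('side','x.png');W=cloud('side',d);m=(np.hypot(W[...,0]-p0[0],W[...,1]-p0[1])<.06)&(W[...,2]>.18)&(W[...,2]<.275)&(im[...,0]>1.25*im[...,2])
p=W[m];print(len(p),p.mean(0),np.percentile(p,[2,98],axis=0))
E
```

```text
[0.42790125 0.05285359 0.23355778] 0.03711997176451976 [-0.07704803  0.27181066 -2.16682943]
2613 ((470.317138671875, 407.32708740234375), (191.12625122070312, 151.10240173339844), 10.011188507080078) [0.0668 0.0707 0.0758]
[ 0.0003 -0.0098  0.0709]
turn [-0.     0.001 -0.43 ] shift [ 1.362 -3.116 -0.022] rows 7
turn [0. 0. 0.] shift [0.    0.    1.113] rows 3
281 [0.41483442 0.06403852 0.24666619] [[0.39411601 0.03521779 0.22399259]
 [0.45650886 0.08343925 0.26052809]]
```

{"api": "move_arm", "payload": {
  "travel": [
    [0, 0, 0],
    [0, 0, 0],
    [0.17, -0.38, 0],
    [0.19, -0.44, 0],
    [0.19, -0.44, 0],
    [0.19, -0.44, 0],
    [0.19, -0.44, 0],
    [0.19, -0.44, 0]
  ],
  "dr": [
    [0, 0, -0.215],
    [0, 0, -0.215],
    [0, 0, 0],
    [0, 0, 0],
    [0, 0, 0],
    [0, 0, 0],
    [0, 0, 0],
    [0, 0, 0]
  ],
  "claw": [-1, -1, -1, -1, -1, -1, -1, -1]
}}

```text
time: 40.17
eef_pos: [0.503, 0.3831, 0.2291]
tool_rot: [0.001, 0.996, 0.091, -0.002]
force: [0.7, -0.5, -0.6]
gripper_width: 0.0374
grasp_force: 60.4
```

{"api": "move_arm", "payload": {
  "travel": [
    [0.15, -0.35, 0],
    [0.09, -0.186, 0],
    [0, 0, 0],
    [0, 0, 0.25],
    [0, 0, 0.3],
    [0, 0, 0.3],
    [0, 0, 0.2],
    [0, 0, 0]
  ],
  "dr": [
    [0, 0, 0],
    [0, 0, 0],
    [0, 0, 0],
    [0, 0, 0],
    [0, 0, 0],
    [0, 0, 0],
    [0, 0, 0],
    [0, 0, 0]
  ],
  "claw": [-1, -1, -1, -1, -1, -1, -1, -1]
}}

```text
time: 41.18
eef_pos: [0.519, 0.4485, 0.1025]
tool_rot: [0.001, 0.996, 0.091, -0.002]
force: [0.3, 0.8, -0.6]
gripper_width: 0.0373
grasp_force: 60.4
```

```bash
python3 - <<'E'
from h import *
o=robot.get_obs();p0=o['eef_pos'];print(p0,o['gripper_width'],o['force'])
im,d=save('side','s11.png',(220,200,360,330),4)
go([.52,.45,.079],.182)
E
```

```text
[0.51899594 0.44853501 0.10249506] 0.037271100332901354 [ 0.34977478  0.77372612 -0.55258633]
turn [ 0.001  0.003 -0.   ] shift [ 0.004 -0.006  0.21 ] rows 1
```

View pics/s11.png

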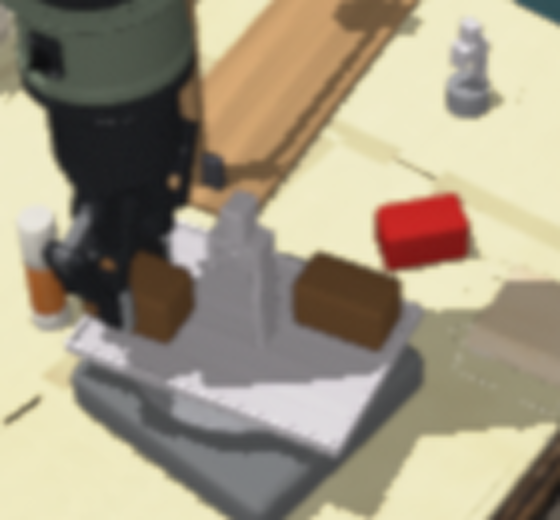

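Bar B is over the far left quarter at crop (160,300), clear of the hook and of the glue stick at (42,270). I'll lower it.

{"api": "move_arm", "payload": {
  "travel": [
    [0, 0, 0.06],
    [0, 0, 0.05],
    [0, 0, 0.04],
    [0, 0, 0.02],
    [0, 0, 0.02],
    [0, 0, 0.01],
    [0, 0, 0],
    [0, 0, 0]
  ],
  "dr": [
    [0, 0, 0],
    [0, 0, 0],
    [0, 0, 0],
    [0, 0, 0],
    [0, 0, 0],
    [0, 0, 0],
    [0, 0, 0],
    [0, 0, 0]
  ],
  "claw": [-1, -1, -1, -1, -1, -1, -1, -1]
}}

```text
time: 42.22
eef_pos: [0.5197, 0.45, 0.0806]
tool_rot: [-0.0, 0.996, 0.091, -0.001]
force: [-0.5, -0.3, -0.7]
gripper_width: 0.037
grasp_force: 60.4
```

{"api": "move_arm", "payload": {
  "travel": [
    [0, 0, 0.01],
    [0, 0, 0.008],
    [0, 0, 0],
    [0, 0, 0]
  ],
  "dr": [
    [0, 0, 0],
    [0, 0, 0],
    [0, 0, 0],
    [0, 0, 0]
  ],
  "claw": [-1, -1, -1, -1]
}}

```text
time: 42.72
eef_pos: [0.5197, 0.4501, 0.0785]
tool_rot: [-0.0, 0.996, 0.091, -0.001]
force: [0.8, -0.5, 1.5]
gripper_width: 0.0372
grasp_force: 60.4
```

{"api": "move_arm", "payload": {
  "travel": [
    [0, 0, 0],
    [0, 0, 0],
    [0, 0, 0],
    [0, 0, -0.15],
    [0, 0, -0.35],
    [0, 0, -0.45],
    [0, 0, -0.45],
    [0, 0, -0.2]
  ],
  "dr": [
    [0, 0, 0],
    [0, 0, 0],
    [0, 0, 0],
    [0, 0, 0],
    [0, 0, 0],
    [0, 0, 0],
    [0, 0, 0],
    [0, 0, 0]
  ],
  "claw": [0, 0.2, 0.2, 0.2, 0.2, 0.2, 0.2, 0.2]
}}

```text
time: 43.72
eef_pos: [0.5203, 0.4502, 0.2751]
tool_rot: [-0.001, 0.996, 0.091, 0.001]
force: [-0.6, -0.6, -1.1]
gripper_width: 0.0509
grasp_force: 0.0
```

{"api": "move_arm", "payload": {
  "travel": [
    [-0.2, 0.3, 0],
    [-0.3, 0.4, 0],
    [-0.3, 0.4, 0],
    [-0.2, 0.4, 0],
    [0, 0.4, 0],
    [0, 0.3, 0],
    [0, 0, 0],
    [0, 0, 0]
  ],
  "dr": [
    [0, 0, 0],
    [0, 0, 0],
    [0, 0, 0],
    [0, 0, 0],
    [0, 0, 0],
    [0, 0, 0],
    [0, 0, 0],
    [0, 0, 0]
  ],
  "claw": [0.2, 0.2, 0.2, 0.2, 0.2, 0.2, 0.2, 0.2]
}}

```text
time: 44.72
eef_pos: [0.4514, 0.1723, 0.2713]
tool_rot: [-0.0, 0.996, 0.091, -0.0]
force: [0.2, 0.2, 0.1]
gripper_width: 0.0509
grasp_force: 0.0
```

```bash
python3 - <<'E'
from h import *
import tray,bars
tray.tray(.07);bars.bars('top');bars.bars('side')
o=robot.get_obs();print(o['eef_pos'],o['time'])
im,d=cams.get_image('top');a=im[150:270,200:400,::-1];im2,_=cams.get_image('side');b=im2[110:340,210:410,::-1]
a=cv2.resize(a,None,fx=2,fy=2,interpolation=cv2.INTER_CUBIC);b=cv2.resize(b,None,fx=2,fy=2,interpolation=cv2.INTER_CUBIC)
c=np.zeros((460,800,3),np.uint8);c[:240,:400]=a;c[:460,400:]=b;cv2.imwrite('pics/fin.png',c)
E
```

```text
2171 ((470.4967041015625, 407.1859130859375), (192.3033447265625, 151.95751953125), 9.743422508239746) [0.0655 0.0696 0.0752]
[ 0.0007 -0.0077  0.0698]
[0.45123308 0.17246842 0.27073375] 44.875
```

View pics/fin.png

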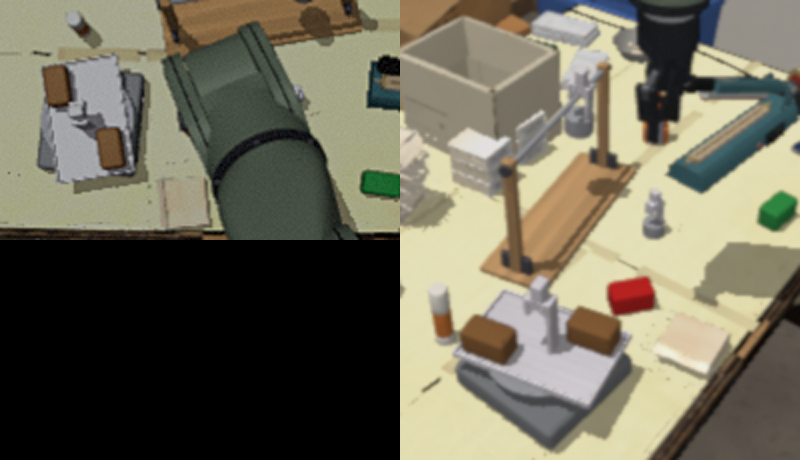

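Both bars lie flat in the tray, at right-hand picture (488,338) and (593,330). The weight hangs on the rail at (578,115). The glue stick at (440,315) and the soap pack at (692,343) have not been moved, and no brown bar is left on the table.

```bash
python3 -c "
from h import *
print(ticket.hand_in())"
```

```text
the job is handed in; nothing more can be done
None
```

I handed the job in after about 45 s of the 210 s, with no verdict returned: the scale check is done and the weight is back on the rail, the caddy is centred on the pan, both loose bars lie flat in its tray, and the glue stick and soap pack were not moved.

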